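# Sift the small drop-test balls out of the tilting turret jar

## Robot

A 6-joint arm with a two-finger parallel gripper is mounted at the origin on a cart in front of the work surface, level with it; the furniture and walls round the work are solid. World frame = base frame: x ahead of the robot, y to its left, z up, the work surface at z = 0. Lengths are in m, angles in rad, forces in N, time in s.
With the tool pointing down it reaches from about 0.3 to 0.85 m from the base axis. Payload 4.2 kg.
Tool frame: the origin (TCP) lies on the centre line of the jaws, within the pads' length; the fingertips stand 17 mm ahead of it and the grasp point (between the pads) lies 2 mm behind it; z points along the fingers, y is the line along which they close (so a half turn about z gives the same grasp; the last joint's range is limited). The gripper opens to 91 mm and grips with 3 to 60 N. Pads are 32 mm wide; open, the fingers measure 118 mm over their backs; the gripper's body (76 mm by 178 mm) begins 60 mm behind the grasp point.
Start: joints at [1.277, 0.32, 1.565, -0, 1.257, -0.02], TCP at [0.155, 0.554, 0.231] pointing down, gripper open.
Joint ranges: [-3.11, 3.11], [-0.84, 2.01], [0.21, 2.61], [-1.34, 4.49], [0.05, 2.63], [-2.56, 2.56]. Speed limits (rad/s): [2.57, 2.57, 3.14, 3.14, 3.14, 3.14].

## Interface

Orientations are given as a 3x3 rotation matrix whose columns are the frame's x, y, z axes.
In Python, from station import telemetry, vision, workorder gives the robot as it stands.
- The arm moves only by the tool drive_tool, never from a script. Its argument "commands" is a list of rows, each an object with "linear": the shift along the tool's x, y, z in cm, a list of three; "twist": the turn, a rotation vector about the tool's x, y, z in rad, a list of three; "fingers": the opening, from 0 (shut) to 1 (fully open). In form: [{"linear": [tx, ty, tz], "twist": [rx, ry, rz], "fingers": fingers}, ...]. A call has 1 to 8 rows; each row shifts and turns the commanded pose from where the row before left it, along the tool's axes as they then stand; what a row does not reach is not made up. A row lasts 1/10 s, in which the tool goes at most 50 mm and 8.59 degrees, less where a joint would pass 70% of its speed; a pose out of reach is approached as far as the arm can. A call with a gripper value outside its range is refused whole. The fingers move at their own pace and stop on an object; "newtons" is the grip in N (left out, the last holds). Time passes only in rows, so rows that do not move let the fingers close. It gives the time, the measured TCP pose, the force, the opening and the grip force at its end, in the units of the state.
- telemetry.sense(): the state, without advancing time (a new reading comes with each control period).
- vision.grab_frame(name): name is "scene" or "side" or "wrist"; returns the picture (480x640x3 uint8, blue, green, red); there is no depth.
- vision.camera_info(name): a dict with "intrinsics" (3x3 intrinsics, pixels), "position" and "rotation" of the camera in the world. Camera axes: x right, y up, looking along -z (the intrinsics and any distortion apply to the point x, -y, -z); pixel columns grow to the right and rows downward; lengths in m; the calibration is good to about 2 mm. A picture is of the moment at which its call begins: read the wrist's pose just before it. camera_info takes no time and is no camera call; for the wrist camera it gives the pose at the moment of the call.
- workorder.close_job(): hands the job in; it is judged then, once.
Trained networks look in the newest picture that a camera, given by its name, has taken for a name from the list of things; names that differ only in an ending like _2 or _b are one class to them, and where a whole thing is asked for, a point or a joint stands for the part that bears it (a point fixed in the world has none). Each returns a list of dicts, best first, with "p" (0 to 1); they miss things now and then, are a little off and sometimes report something else, mostly with a low value. They report only what shows in the picture. A call takes as long as a camera call.
- vision.silhouettes(label, camera): "region" (480x640 bool, what is visible of it) and "extent" ([left, top, right, bottom] in pixels, round what is visible of it).
The state is a dict: "clock": time; "joints": joint angles; "dq": joint speeds; "joint_torque": joint torques, N m; "eef_pos": TCP position; "ee_rot": TCP orientation; "wrist_force": force on the tool from outside, world axes, zero at the start; "ft_torque": the same for the moment, N m; "width": opening from 0.0 (shut) to 1.0 (fully open); "finger_force": force on a finger pad.
Only numpy, scipy, OpenCV 4.12 (cv2) and the standard library are available. Lean on these libraries where they do the work, as an engineer would, in place of code of your own. Each camera call takes 0.05 s, during which the arm holds its last target. There are 200 camera calls.

## Task

The clear two-compartment jar in the grey tilting stand holds the steel balls for the phone-glass drop test: three small ones on the right, two large ones on the left. Turn its orange cap until the middle-width slot lies fully over the pouring opening at the low edge of the sloping cap (white mark), then swing the jar right over with the lever so that the three small balls roll out into the blue bin below, while the slot holds the two large ones back. Then swing the jar all the way back to rest, and leave the bin and the other things on the bench where they are.

Things in the scene. Friction and masses are not known exactly. Their poses are not given: they have to be found in the camera images.
- stand: grey steel tilting stand, fixed to the bench, 225 mm (x) by 180 mm (y) at the foot, 146 mm high, with two A-shaped uprights. Origin on the bench midway between them; x runs from the pouring side to the back (away from the robot when unturned), y to the left, where the lever is, z up. The jar's trunnion axis runs along y, 125 mm above the origin.
- jar (a joint): tip angle of the jar (rad). 0: at rest on its stop, mouth up, its axis leaning 0.611 (35 deg) from vertical toward the stand's -x. Grows as the jar swings over toward -x, to a stop at 1.658 (mouth 40 deg below level); the axis leans 0.611 + joint. Balls roll out from about 1.0: go near the stop and wait 1 to 2 s. Friction (2 to 3 N at the lever) holds it where it is left.
- jar_mid (a point): centre of the clear plastic jar (96 mm diameter, a 3 mm partition in its upright middle plane), on the trunnion axis. On the jar's axis its floor is 40 mm below this point and the fixed grey lid 40 mm above. The lid has one opening, 84 deg of arc from 16 to 45 mm off the axis, at the low edge of the sloping cap (toward the stand's -x), over both compartments, with a white mark under its middle.
- lever_grip (a point): middle of the lever's black round handle, 17 mm diameter, 46 mm long, lying along the stand's y; 110 mm to the stand's +y of jar_mid and 115 mm from the trunnion axis. With the jar at rest the lever leans 0.829 (47.5 deg) from vertical toward the stand's +x, fully over the same toward -x: its arc goes over the top. Free all round, but for the 9 mm lever rod 27 mm inward of this point.
- cap (a joint): angle of the orange turret cap about the jar's axis (rad), growing counter-clockwise as one looks down onto the cap. 0: middle slot (17 mm wide) exactly over the pouring opening; 1.571: wide slot (27 mm); -1.571: three fine slots (4.5 mm); 3.14: blank. Starts between 0.8 and 1.5. Friction 0.05 N m, stays where it is left; stops only at +-3.1.
- cap_grip (a point): point on the jar's axis in the cap's grip bar, 22 mm above the cap's plate (69 mm from jar_mid). The cap is a disc of 103 mm diameter; the bar is 10 mm wide, 46 mm long and 30 mm high above the plate, on a boss 31 mm across and 4 mm high. At cap angle 0 the bar points down the cap's slope, to the opening; it turns with the cap. Grip it along the jar's axis, across its 10 mm.
- bin: open blue plastic bin, 151 x 104 x 55 mm, loose, standing under the jar between the uprights. Origin at the centre of its underside; x is its length (its low end, 36 mm high, at +x faces the stand's -x), z up; walls 2 mm, floor 2 mm.
- ball_a_center (a point): centre of a small steel ball, 14 mm diameter, 11 g, at first in the right compartment of the jar
- ball_b_center (a point): centre of a small steel ball, 14 mm diameter, 11 g, at first in the right compartment of the jar
- ball_c_center (a point): centre of a small steel ball, 14 mm diameter, 11 g, at first in the right compartment of the jar
- ball_d_center (a point): centre of a large steel ball, 22 mm diameter, 43 g, in the left compartment of the jar; it stays in the jar
- ball_e_center (a point): centre of the other large steel ball, 22 mm diameter, 43 g, likewise
- ball_a: the small ball whose centre is ball_a_center (use that point)
- ball_b: the small ball whose centre is ball_b_center (use that point)
- ball_c: the small ball whose centre is ball_c_center (use that point)
- driver_red: red precision screwdriver, 146 mm long, 12 mm high, lying in front of the stand; bystander
- loupe: black eye loupe, 38 mm diameter, 34 mm high, standing left of the stand's front; bystander
- tweezers_bent: dark bent tweezers, 115 mm long, 12 mm high; bystander
- phone_open: opened phone, 156 x 74 x 8 mm, on the turquoise mat; bystander

How it is judged:
On the way, in this order (a step that is already met when the one before it is completed fails the run):
1. the cap is turned so that the middle slot lies over the pouring opening (within 0.2 rad) while the jar still leans at rest (value of joint cap between -0.2 and 0.2 rad and value of joint jar below 0.25 rad), for 0.2 s.
2. the jar is swung over past level (0.9 rad) (value of joint jar above 0.9 rad), for 0.1 s.
At the end, for the whole second after the job is handed in: all three small balls lie still inside the bin (within its walls, centres less than 30 mm above its underside), the bin stands upright, both large balls are inside the jar (centres within 57 mm of jar_mid), and the jar is back at rest (joint below 0.1 rad) (x of ball_a_center in the frame of bin between -0.07 and 0.07 m and y of ball_a_center in the frame of bin between -0.051 and 0.051 m and z of ball_a_center in the frame of bin between 0 and 0.03 m and linear speed of each of ball_a, ball_b, ball_c below 0.05 m/s and x of ball_b_center in the frame of bin between -0.07 and 0.07 m and y of ball_b_center in the frame of bin between -0.051 and 0.051 m and z of ball_b_center in the frame of bin between 0 and 0.03 m and x of ball_c_center in the frame of bin between -0.07 and 0.07 m and y of ball_c_center in the frame of bin between -0.051 and 0.051 m and z of ball_c_center in the frame of bin between 0 and 0.03 m and distance between each of ball_d_center, ball_e_center and jar_mid below 0.057 m and value of joint jar below 0.1 rad and angle between bin's own z axis and vertical below 0.1 rad); the robot touches nothing.
It fails at once if a large ball leaves the jar (distance between any of ball_d_center, ball_e_center and jar_mid above 0.065 m).
It fails at once if the bin is shifted by more than 30 mm (distance of bin from where it was at the start of the episode above 0.03 m).
It fails at once if a bystander (red driver, loupe, bent tweezers, opened phone) is moved by more than 25 mm (distance of any of driver_red, loupe, tweezers_bent, phone_open from where it was at the start of the episode above 0.025 m).
It also fails if it takes over 61 s, if anything falls off the work surface, if the arm or the gripper's body presses on something with over 40 N, if the wrist force passes 120 N, or if a joint passes its speed limit or range.

## Working session

There is one attempt and no reset: what is moved stays moved. The work goes in short steps, Python scripts to look and compute and a tool call to move; the robot and the scene stay as the last step left them, time stands still between calls to the robot, and variables do not carry over. Pictures are saved under pics/ and viewed, at most 10 in all, crops included, and the job is handed in when it is done.

Besides the shell and the picture viewer there is one more tool, called after "Call:" by a JSON object that holds its "api" and its "payload". drive_tool: Moves the arm, as the interface text tells. Its arguments: {"type":"object","properties":{"commands":{"type":"array","items":{"type":"object","properties":{"linear":{"type":"array","items":{"type":"number"}},"twist":{"type":"array","items":{"type":"number"}},"fingers":{"type":"number"}}}},"newtons":{"type":"number"}},"required":["commands"]}

```bash
mkdir -p pics; ls; python3 - <<'E'
from station import telemetry, vision
import cv2,numpy as np
s=telemetry.sense();print(s['clock'],s['eef_pos'],s['width'])
a=vision.grab_frame('scene');b=vision.grab_frame('side')
cv2.imwrite('pics/a.png',cv2.resize(np.vstack([a,b]),(450,675))[:600] if 0 else cv2.resize(np.hstack([a,b]),(800,300)))
cv2.imwrite('pics/scene.png',a);cv2.imwrite('pics/side.png',b)
for c in ('scene','side'):
    i=vision.camera_info(c);print(c,i)
    for n in ('cap','lever_grip','stand','jar','bin','cap_grip','jar_mid'):
        for d in vision.silhouettes(n,c)[:2]: 
            ys,xs=np.nonzero(d['region']);print(n,round(d['p'],2),d['extent'],xs.mean().round(1),ys.mean().round(1))
E
```

```text
pics
0.0 [0.15533553 0.55311286 0.23011683] 1.0007434297642732
scene {'intrinsics': array([[448.77864444,   0.        , 319.29990157],
       [  0.        , 448.77864444, 238.71761178],
       [  0.        ,   0.        ,   1.        ]]), 'position': array([-0.07180834, -0.30866203,  0.61765305]), 'rotation': array([[ 0.59081083,  0.4677568 , -0.65737823],
       [-0.80644289,  0.31779268, -0.49865587],
       [-0.02433968,  0.82474929,  0.5649745 ]])}
cap 0.77 [369.1, 215.5, 424.9, 272.4] 397.7 238.1
lever_grip 0.73 [354.9, 174.5, 447.5, 281.8] 397.1 242.0
stand 0.9 [327.6, 174.0, 457.3, 356.3] 401.0 265.6
stand 0.52 [382.3, 255.2, 390.0, 261.3] 384.4 258.3
jar 0.7 [355.8, 176.0, 447.9, 284.1] 396.7 241.3
bin 0.91 [350.4, 272.1, 424.0, 345.1] 387.3 306.9
bin 0.38 [370.5, 213.6, 428.4, 271.0] 397.6 238.1
cap_grip 0.78 [366.9, 215.5, 428.1, 268.0] 397.0 238.1
jar_mid 0.79 [357.8, 175.8, 448.8, 281.7] 396.6 241.6
side {'intrinsics': array([[507.24604005,   0.        , 320.4206832 ],
       [  0.        , 507.24604005, 229.68473129],
       [  0.        ,   0.        ,   1.        ]]), 'position': array([ 0.28705864, -0.79588514,  0.607285  ]), 'rotation': array([[ 0.97478205,  0.09161872, -0.20348454],
       [-0.22304838,  0.4287111 , -0.87547485],
       [ 0.00702619,  0.89878407,  0.4383353 ]])}
cap 0.8 [328.2, 235.8, 380.4, 279.1] 356.5 253.6
lever_grip 0.76 [333.1, 197.3, 405.1, 304.7] 366.1 262.1
stand 0.61 [301.5, 198.7, 437.8, 364.4] 374.7 296.1
jar 0.74 [330.0, 195.7, 400.0, 303.2] 366.3 260.9
bin 0.98 [301.9, 291.4, 388.9, 349.9] 339.6 319.5
cap_grip 0.96 [329.6, 235.5, 378.3, 276.0] 357.4 252.4
cap_grip 0.59 [330.7, 198.6, 399.6, 302.7] 366.5 261.6
jar_mid 0.68 [327.4, 195.3, 402.7, 303.1] 366.3 261.8
```

```bash
python3 - <<'E'
import cv2,numpy as np
a=cv2.imread('pics/scene.png')[160:370,300:480];b=cv2.imread('pics/side.png')[160:370,280:460]
cv2.imwrite('pics/crop.png',cv2.resize(np.hstack([a,b]),(800,467),interpolation=cv2.INTER_CUBIC))
E
```

```text
(no output)
```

View pics/crop.png

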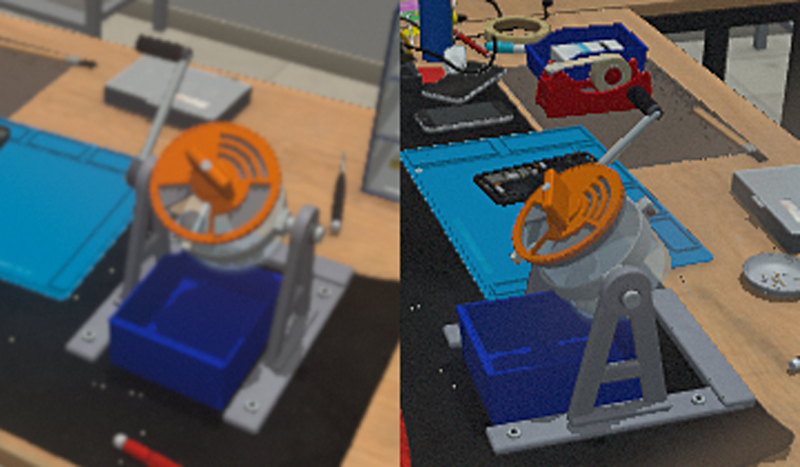

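View pics/a.png

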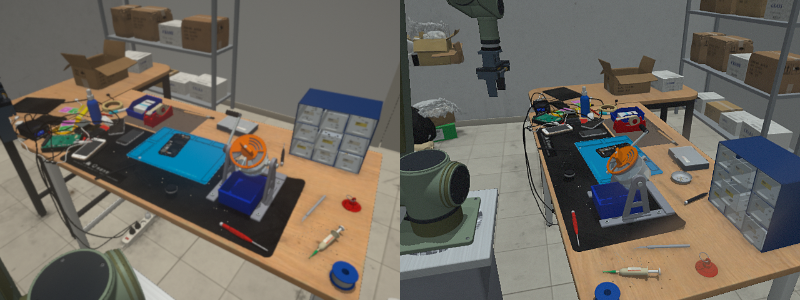

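```bash
cat > h.py <<'E'
import numpy as np
from station import vision
from scipy.optimize import least_squares
def proj(i,P):
    c=(np.asarray(P)-i['position'])@i['rotation']
    K=i['intrinsics'];return np.stack([K[0,2]-K[0,0]*c[...,0]/c[...,2],K[1,2]+K[1,1]*c[...,1]/c[...,2]],-1)
def tri(obs):
    return least_squares(lambda X:np.concatenate([proj(i,X)-p for i,p in obs]),[.5,.1,.1])
E
python3 - <<'E'
from h import *
a=vision.camera_info('scene');b=vision.camera_info('side')
S=lambda u,v:(300+u/2.2222,160+v/2.2238); D=lambda u,v:(280+(u-400)/2.2222,160+v/2.2238)
pts={'grip':((163,47),(645,100)),'disc':((215,184),(569,214)),'rtrun':((319,229),(631,297)),'boltF':((252,406),(514,431)),'boltB':((323,292),(697,401))}
for n,(p,q) in pts.items():
    r=tri([(a,S(*p)),(b,D(*q))]);print(n,r.x.round(4),(r.fun).round(1))
# model fit of pose
def f(t):
    x,y,w=t;c,s=np.cos(w),np.sin(w);R=np.array([[c,-s,0],[s,c,0],[0,0,1]])
    m={'grip':(.0848,.110,.2027),'disc':(-.047*np.sin(.611),0,.125+.047*np.cos(.611))}
    o=[]
    for n,P in m.items():
        X=R@P+[x,y,0];o+=[proj(a,X)-S(*pts[n][0]),proj(b,X)-D(*pts[n][1])]
    return np.concatenate(o)
r=least_squares(f,[.5,.1,0]);print(r.x,r.fun.round(1))
for n in ('loupe','driver_red','tweezers_bent','phone_open'):
  for c,i in(('scene',a),('side',b)):
    for d in vision.silhouettes(n,c)[:1]: print(n,c,round(d['p'],2),d['extent'])
E
```

```text
grip [0.6363 0.0886 0.204 ] [-0.  -0.6 -0.2  0.6]
disc [ 0.533  -0.0228  0.1578] [-0.  -1.  -0.4  0.9]
rtrun [ 0.5612 -0.1033  0.127 ] [ 0.   0.2  0.1 -0.1]
boltF [ 0.4688 -0.1027  0.0094] [-0.  -1.2 -0.6  1.1]
boltB [ 0.6305 -0.0939  0.0072] [-0.  -0.2 -0.1  0.1]
[ 0.55673782 -0.02522677  0.04647724] [-0.  -0.  -0.2  1.1  1.2 -2.1 -1.4 -0.7]
loupe scene 0.87 [265.5, 291.9, 281.6, 317.2]
loupe side 0.78 [262.3, 272.6, 281.6, 290.8]
driver_red scene 0.8 [350.5, 352.0, 427.9, 398.9]
driver_red side 0.48 [277.5, 338.3, 288.1, 374.3]
tweezers_bent scene 0.7 [233.5, 291.8, 240.4, 302.1]
tweezers_bent side 0.18 [330.6, 233.0, 381.8, 278.0]
phone_open scene 0.94 [256.5, 211.8, 304.0, 250.6]
```

```bash
cat >> h.py <<'E'
from scipy.spatial.transform import Rotation as Ro
from station import telemetry
ST=np.array([.557,-.025,.05])  # stand x,y,yaw
def toW(P): return Ro.from_euler('z',ST[2]).as_matrix()@np.asarray(P,float)+[ST[0],ST[1],0]
def Rz(): return Ro.from_euler('z',ST[2]).as_matrix()
AX=np.array([-np.sin(.611),0,np.cos(.611)])
def capgoal(theta,h,flip=0,s=None):
    """TCP pose: h m above plate along axis, cap angle theta"""
    d0=np.array([-np.cos(.611),0,-np.sin(.611)])
    y=Ro.from_rotvec(AX*(theta+np.pi/2+flip*np.pi)).apply(d0);z=-AX
    return toW(np.array([0,0,.125])+AX*(.047+h)),Rz()@np.stack([np.cross(y,z),y,z],1)
def delta(p,R):
    s=telemetry.sense();R0=np.array(s['ee_rot']);
    print('clock',s['clock'],'lin cm (tool)',(R0.T@(p-s['eef_pos'])*100).round(2),'twist',Ro.from_matrix(R0.T@R).as_rotvec().round(4),'q',np.round(s['joints'],3),'F',np.round(s['wrist_force'],1))
E
python3 - <<'E'
from h import *
s=telemetry.sense();print(np.round(s['ee_rot'],3))
i=vision.camera_info('wrist');R=np.array(s['ee_rot']);print(R.T@(i['position']-s['eef_pos']),(R.T@i['rotation']).round(3),i['intrinsics'][0,0])
for f in (0,1):
  p,R=capgoal(1.1,.15,f);print(p,R.round(3));delta(p,R)
E
```

```text
[[-0.963  0.27   0.   ]
 [ 0.27   0.963  0.   ]
 [-0.     0.    -1.   ]]
[ 0.06646953 -0.00035617 -0.15335649] [[-0.     0.972  0.236]
 [ 1.     0.     0.   ]
 [ 0.     0.236 -0.972]] 422.3057006449951
[ 0.44412494 -0.03064846  0.28635772] [[ 0.327  0.752  0.573]
 [ 0.909 -0.417  0.029]
 [ 0.26   0.511 -0.819]]
clock 1.2 lin cm (tool) [-43.59 -48.44  -5.54] twist [-0.6393 -0.2615  1.6583] q [ 1.277  0.32   1.565 -0.     1.257 -0.02 ] F [ 0.4 -1.  -0.6]
[ 0.44412494 -0.03064846  0.28635772] [[-0.327 -0.752  0.573]
 [-0.909  0.417  0.029]
 [-0.26  -0.511 -0.819]]
clock 1.2 lin cm (tool) [-43.59 -48.44  -5.54] twist [ 0.2514 -0.6148 -1.3761] q [ 1.277  0.32   1.565 -0.     1.257 -0.02 ] F [ 0.4 -1.  -0.6]
```

Call:
{"api": "drive_tool", "payload": {"commands": [{"linear": [-3.1, -3.46, -0.4]}, {"linear": [-3.1, -3.46, -0.4]}, {"linear": [-3.1, -3.46, -0.4]}, {"linear": [-3.1, -3.46, -0.4]}, {"linear": [-3.1, -3.46, -0.4]}, {"linear": [-3.1, -3.46, -0.4]}, {"linear": [-3.1, -3.46, -0.4]}, {"linear": [-3.1, -3.46, -0.4]}]}}

```text
validation failed for argument at $.co...
```

Call:
{"api": "drive_tool", "payload": {"commands": [{"linear": [-3.1, -3.46, -0.4]}, {"linear": [-3.1, -3.46, -0.4]}, {"linear": [-3.1, -3.46, -0.4]}, {"linear": [-3.1, -3.46, -0.4]}, {"linear": [-3.1, -3.46, -0.4]}, {"linear": [-3.1, -3.46, -0.4]}, {"linear": [0, 0, 0], "twist": [-0.052, -0.021, 0.135]}, {"linear": [0, 0, 0], "twist": [-0.052, -0.021, 0.135]}]}}

```text
validation failed for argument at $.co...
```

Call:
{"api": "drive_tool", "payload": {"commands": [{"linear": [0, 0, 0], "twist": [-0.052, -0.021, 0.135]}, {"linear": [0, 0, 0], "twist": [-0.052, -0.021, 0.135]}, {"linear": [0, 0, 0], "twist": [-0.052, -0.021, 0.135]}, {"linear": [0, 0, 0], "twist": [-0.052, -0.021, 0.135]}, {"linear": [0, 0, 0], "twist": [-0.052, -0.021, 0.135]}, {"linear": [0, 0, 0], "twist": [-0.052, -0.021, 0.135]}, {"linear": [0, 0, 0], "twist": [-0.052, -0.021, 0.135]}, {"linear": [0, 0, 0], "twist": [-0.052, -0.021, 0.135]}]}}

```text
validation failed for argument at $.co...
```

```bash
python3 - <<'E'
from h import *
import cv2
p,R=capgoal(1.1,.15);delta(p,R)
i=vision.camera_info('wrist');a=vision.grab_frame('wrist');cv2.imwrite('pics/w1.png',a)
np.savez('w1.npz',**i)
print(proj(i,toW(np.array([0,0,.125])+AX*.047)),proj(i,toW((.0848,.11,.2027))))
for n in ('cap','cap_grip','lever_grip'):
    for d in vision.silhouettes(n,'wrist')[:2]: print(n,round(d['p'],2),d['extent'])
E
```

```text
clock 1.2 lin cm (tool) [-43.59 -48.44  -5.54] twist [-0.6393 -0.2615  1.6583] q [ 1.277  0.32   1.565 -0.     1.257 -0.02 ] F [ 0.4 -1.  -0.6]
[-231.51778301  854.13384875] [-88.40261589 993.67639223]
```

View pics/w1.png

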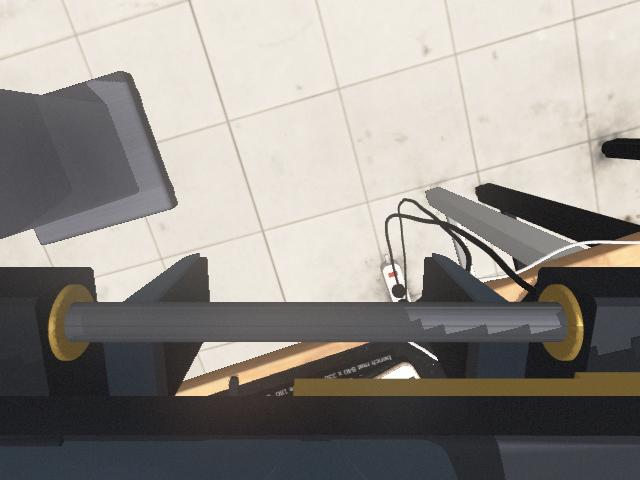

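Call:
{"api": "drive_tool", "payload": {"commands": [{"linear": [-3.1, -3.46, -0.4], "twist": [0, 0, 0], "fingers": 1}, {"linear": [-3.1, -3.46, -0.4], "twist": [0, 0, 0], "fingers": 1}, {"linear": [-3.1, -3.46, -0.4], "twist": [0, 0, 0], "fingers": 1}, {"linear": [-3.1, -3.46, -0.4], "twist": [0, 0, 0], "fingers": 1}, {"linear": [-3.1, -3.46, -0.4], "twist": [0, 0, 0], "fingers": 1}, {"linear": [-3.1, -3.46, -0.4], "twist": [0, 0, 0], "fingers": 1}, {"linear": [-3.1, -3.46, -0.4], "twist": [0, 0, 0], "fingers": 1}, {"linear": [-3.1, -3.46, -0.4], "twist": [0, 0, 0], "fingers": 1}]}}

```text
clock: 2.2
eef_pos: [0.3198, 0.2184, 0.2634]
ee_rot: [[-0.963, 0.27, 0.001], [0.27, 0.963, 0.001], [-0.001, 0.001, -1.0]]
wrist_force: [2.0, 0.2, -0.2]
width: 0.997
finger_force: 0.0
```

Call:
{"api": "drive_tool", "payload": {"commands": [{"linear": [-3.1, -3.46, -0.4], "twist": [0, 0, 0], "fingers": 1}, {"linear": [-3.1, -3.46, -0.4], "twist": [0, 0, 0], "fingers": 1}, {"linear": [-3.1, -3.46, -0.4], "twist": [0, 0, 0], "fingers": 1}, {"linear": [-3.1, -3.46, -0.4], "twist": [0, 0, 0], "fingers": 1}, {"linear": [-3.1, -3.46, -0.4], "twist": [0, 0, 0], "fingers": 1}, {"linear": [-3.1, -3.46, -0.4], "twist": [0, 0, 0], "fingers": 1}, {"linear": [0, 0, 0], "twist": [-0.052, -0.021, 0.135], "fingers": 1}, {"linear": [0, 0, 0], "twist": [-0.052, -0.021, 0.135], "fingers": 1}]}}

```text
clock: 3.0
eef_pos: [0.4432, -0.0313, 0.2868]
ee_rot: [[-0.85, 0.52, 0.081], [0.525, 0.847, 0.08], [-0.027, 0.11, -0.994]]
wrist_force: [-0.5, 0.6, -0.2]
width: 0.999
finger_force: 0.0
```

Call:
{"api": "drive_tool", "payload": {"commands": [{"linear": [0, 0, 0], "twist": [-0.052, -0.021, 0.135], "fingers": 1}, {"linear": [0, 0, 0], "twist": [-0.052, -0.021, 0.135], "fingers": 1}, {"linear": [0, 0, 0], "twist": [-0.052, -0.021, 0.135], "fingers": 1}, {"linear": [0, 0, 0], "twist": [-0.052, -0.021, 0.135], "fingers": 1}, {"linear": [0, 0, 0], "twist": [-0.052, -0.021, 0.135], "fingers": 1}, {"linear": [0, 0, 0], "twist": [-0.052, -0.021, 0.135], "fingers": 1}, {"linear": [0, 0, 0], "twist": [-0.052, -0.021, 0.135], "fingers": 1}, {"linear": [0, 0, 0], "twist": [-0.052, -0.021, 0.135], "fingers": 1}]}}

```text
clock: 3.8
eef_pos: [0.4421, -0.0304, 0.2871]
ee_rot: [[0.053, 0.873, 0.485], [0.987, -0.12, 0.108], [0.152, 0.473, -0.868]]
wrist_force: [0.1, 0.4, -0.8]
width: 0.998
finger_force: 0.0
```

```bash
python3 - <<'E'
from h import *
import cv2
p,R=capgoal(1.1,.15);delta(p,R)
i=vision.camera_info('wrist');a=vision.grab_frame('wrist');cv2.imwrite('pics/w1.png',a)
np.savez('w1.npz',**i)
print(proj(i,toW(np.array([0,0,.125])+AX*.047)),proj(i,toW((.0848,.11,.2027))))
for n in ('cap','cap_grip','lever_grip'):
    for d in vision.silhouettes(n,'wrist')[:2]: print(n,round(d['p'],2),d['extent'])
E
```

```text
clock 3.8 lin cm (tool) [-0.02  0.15  0.16] twist [-0.1187 -0.049   0.3017] q [-0.26  -0.154  2.061  0.328  0.791 -0.347] F [ 0.1  0.4 -0.8]
[340.32506551 239.00546323] [471.84263407  64.64894537]
cap 0.66 [295.8, 210.3, 316.3, 223.8]
cap 0.58 [266.0, 162.4, 408.1, 301.1]
cap_grip 0.89 [269.1, 163.9, 412.8, 305.5]
lever_grip 0.64 [260.5, 28.8, 485.4, 301.3]
```

View pics/w1.png

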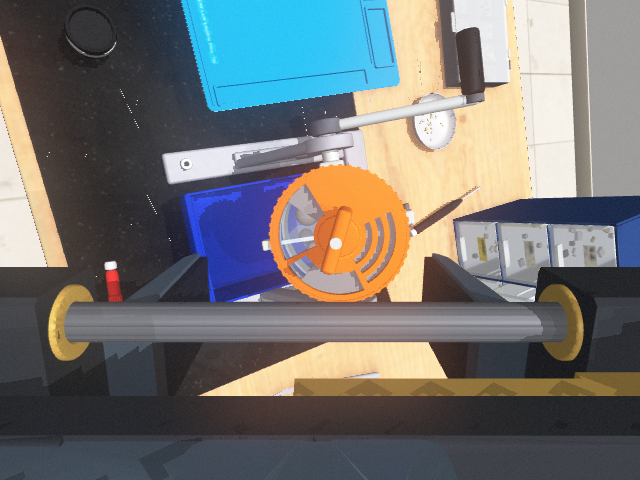

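```bash
python3 - <<'E'
from h import *
import cv2
i=dict(np.load('w1.npz'));a=cv2.imread('pics/w1.png')
def capP(th,r,phi,h): # polar phi about axis from down-slope, CCW
    d0=np.array([-np.cos(.611),0,-np.sin(.611)])
    v=Ro.from_rotvec(np.outer(np.atleast_1d(th+phi),AX)).apply(d0)
    return (v*np.atleast_1d(r)[:,None])+AX*(.047+h)+[0,0,.125]
x0,y0=230,130;k=4
c=cv2.resize(a[130:310,230:440],None,fx=k*.9,fy=k*.9,interpolation=cv2.INTER_CUBIC);k=k*.9
def dr(P,col):
    q=(proj(i,(Rz()@P.T).T+[ST[0],ST[1],0])-[x0,y0]+.5)*k
    cv2.polylines(c,[q.astype(np.int32)],True,col,1)
t=np.linspace(0,6.28,90)
dr(capP(0,.0515*np.ones(90),t,0),(255,255,0))
th=1.25
w=np.arctan2(5,23);r=np.hypot(.005,.023)*np.ones(4)
dr(capP(th,r,np.array([w,-w,np.pi+w,np.pi-w]),.03),(0,255,0))
dr(capP(th,r,np.array([w,-w,np.pi+w,np.pi-w]),.0),(255,0,0))
cv2.imwrite('pics/ov.png',c)
E
```

```text
(no output)
```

View pics/ov.png

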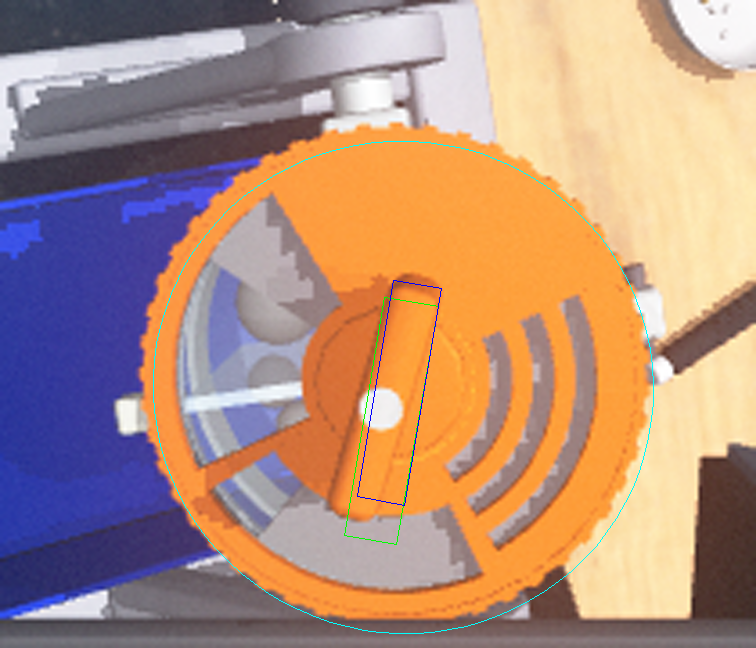

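```bash
python3 - <<'E'
from h import *
a=vision.camera_info('scene');b=vision.camera_info('side');w=dict(np.load('w1.npz'))
S=lambda u,v:(300+u/2.2222,160+v/2.2238); D=lambda u,v:(280+(u-400)/2.2222,160+v/2.2238)
G=(.0848,.110,.2027);C=(-.047*np.sin(.611),0,.125+.047*np.cos(.611))
obs=[(a,G,S(163,47),1),(b,G,D(645,100),1),(w,G,(470,64),1),(w,C,(340.3,233.5),1.5),(a,C,S(215,184),.5),(b,C,D(569,214),.5)]
def f(t):
    x,y,q,dz=t;R=Ro.from_euler('z',q).as_matrix()
    return np.concatenate([k*(proj(i,R@P+[x,y,dz])-p) for i,P,p,k in obs]+[[dz*1000/3]])
r=least_squares(f,[.55,-.02,0,0]);print(r.x,r.fun.reshape(-1)[:12].reshape(6,2).round(1))
E
```

```text
[ 0.55914821 -0.02197491  0.04071389 -0.00325389] [[-0.5  0.5]
 [ 0.6  2. ]
 [ 1.2 -1.1]
 [-0.5  0.7]
 [-0.  -0.9]
 [-0.4 -0.1]]
```

```bash
sed -i "s/^ST=.*/ST=np.array([.559,-.022,.041]); DZ=-.002/; s/\[ST\[0\],ST\[1\],0\]/[ST[0],ST[1],DZ]/" h.py; python3 - <<'E'
from h import *
p,R=capgoal(1.25,.15);delta(p,R)
E
```

```text
clock 4.0 lin cm (tool) [0.31 0.16 0.47] twist [-0.1183 -0.0637  0.1689] q [-0.26  -0.153  2.059  0.327  0.795 -0.355] F [ 0.2 -0.3 -0.1]
```

Call:
{"api": "drive_tool", "payload": {"commands": [{"linear": [0.31, 0.16, 0.47], "twist": [-0.059, -0.032, 0.0845], "fingers": 1}, {"linear": [0, 0, 0], "twist": [-0.059, -0.032, 0.0845], "fingers": 1}, {"linear": [0, 0, 3], "twist": [0, 0, 0], "fingers": 0.7}, {"linear": [0, 0, 3], "twist": [0, 0, 0], "fingers": 0.7}, {"linear": [0, 0, 2], "twist": [0, 0, 0], "fingers": 0.7}, {"linear": [0, 0, 0], "twist": [0, 0, 0], "fingers": 0.7}]}}

```text
clock: 4.6
eef_pos: [0.4923, -0.0247, 0.2161]
ee_rot: [[0.221, 0.793, 0.568], [0.958, -0.285, 0.024], [0.181, 0.539, -0.822]]
wrist_force: [-0.2, -0.5, 0.2]
width: 0.708
finger_force: 0.0
```

```bash
python3 - <<'E'
from h import *
import cv2
p,R=capgoal(1.25,.027);delta(p,R)
i=vision.camera_info('wrist');a=vision.grab_frame('wrist');np.savez('w2.npz',**i)
def capP(th,r,phi,h):
    d0=np.array([-np.cos(.611),0,-np.sin(.611)])
    v=Ro.from_rotvec(np.outer(np.atleast_1d(th+phi),AX)).apply(d0)
    return (v*np.atleast_1d(r)[:,None])+AX*(.047+h)+[0,0,.125]
def dr(P,col):
    q=proj(i,(Rz()@P.T).T+[ST[0],ST[1],DZ])+.5
    cv2.polylines(a,[q.astype(np.int32)],True,col,1)
cv2.imwrite('pics/w2raw.png',a)
t=np.linspace(0,6.28,90)
dr(capP(0,.0515*np.ones(90),t,0),(255,255,0))
w=np.arctan2(5,23);r=np.hypot(.005,.023)*np.ones(4)
dr(capP(1.25,r,np.array([w,-w,np.pi+w,np.pi-w]),.03),(0,255,0))
cv2.imwrite('pics/w2.png',a[60:420])
E
```

```text
clock 4.6 lin cm (tool) [0.04 0.14 4.05] twist [-0.0058  0.0014 -0.0016] q [-0.14  -0.033  2.195  0.271  0.395 -0.078] F [-0.2 -0.5  0.2]
```

View pics/w2.png

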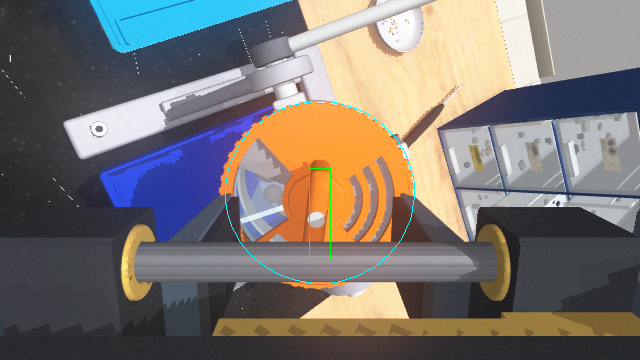

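Call:
{"api": "drive_tool", "payload": {"commands": [{"linear": [0.2, 0, 1.5], "twist": [0, 0, 0], "fingers": 0.7}, {"linear": [0, 0, 1.5], "twist": [0, 0, 0], "fingers": 0.7}, {"linear": [0, 0, 1.0], "twist": [0, 0, 0], "fingers": 0.6}, {"linear": [0, 0, 0], "twist": [0, 0, 0], "fingers": 0.3}, {"linear": [0, 0, 0], "twist": [0, 0, 0], "fingers": 0.0}, {"linear": [0, 0, 0], "twist": [0, 0, 0], "fingers": 0}, {"linear": [0, 0, 0], "twist": [0, 0, 0], "fingers": 0}, {"linear": [0, 0, 0], "twist": [0, 0, 0], "fingers": 0}], "newtons": 15}}

```text
clock: 5.45
eef_pos: [0.5153, -0.0221, 0.1866]
ee_rot: [[0.222, 0.788, 0.574], [0.958, -0.286, 0.023], [0.182, 0.544, -0.819]]
wrist_force: [0.7, 0.0, 0.5]
width: 0.205
finger_force: 0.0
```

```bash
python3 - <<'E'
from h import *
s=telemetry.sense();print(s['width'],s['finger_force'],s['ft_torque'])
p,R=capgoal(1.25,.027);delta(p,R)
p,R=capgoal(0,.027);delta(p,R)
E
```

```text
0.20478958006086717 0.0 [-0.16594539  0.41200293  0.00915593]
clock 5.45 lin cm (tool) [-0.18 -0.02  0.32] twist [ 0.0007  0.0007 -0.0032] q [-0.122  0.046  2.212  0.326  0.293 -0.123] F [0.7 0.  0.5]
clock 5.45 lin cm (tool) [-0.18 -0.02  0.32] twist [1.1000e-03 2.0000e-04 1.2468e+00] q [-0.122  0.046  2.212  0.326  0.293 -0.123] F [0.7 0.  0.5]
```

Call:
{"api": "drive_tool", "payload": {"commands": [{"linear": [0, 0, 0.2], "twist": [0, 0, 0], "fingers": 0}, {"linear": [0, 0, 0], "twist": [0, 0, 0], "fingers": 0}, {"linear": [0, 0, 0], "twist": [0, 0, 0], "fingers": 0}, {"linear": [0, 0, 0], "twist": [0, 0, 0], "fingers": 0}, {"linear": [0, 0, 0], "twist": [0, 0, 0], "fingers": 0}]}}

```text
clock: 5.95
eef_pos: [0.5157, -0.0218, 0.184]
ee_rot: [[0.222, 0.79, 0.571], [0.958, -0.286, 0.023], [0.182, 0.542, -0.82]]
wrist_force: [-5.2, 0.7, 3.4]
width: 0.107
finger_force: 15.0
```

```bash
python3 - <<'E'
from h import *
s=telemetry.sense();print(s['width'],s['finger_force'],s['ft_torque'])
p,R=capgoal(0,.027);delta(p,R)
E
```

```text
0.1071135320286363 15.000150203704834 [0.08480809 0.91047901 0.17071547]
clock 5.95 lin cm (tool) [-0.18  0.11  0.08] twist [-0.0013  0.0019  1.2468] q [-0.122  0.051  2.213  0.33   0.29  -0.127] F [-5.2  0.7  3.4]
```

Call:
{"api": "drive_tool", "payload": {"commands": [{"linear": [0, 0, 0], "twist": [0, 0, 0.13], "fingers": 0}, {"linear": [0, 0, 0], "twist": [0, 0, 0.13], "fingers": 0}, {"linear": [0, 0, 0], "twist": [0, 0, 0.13], "fingers": 0}]}}

```text
clock: 6.25
eef_pos: [0.5162, -0.0221, 0.1844]
ee_rot: [[0.509, 0.643, 0.573], [0.774, -0.633, 0.023], [0.377, 0.432, -0.82]]
wrist_force: [-4.2, -1.7, 1.8]
width: 0.108
finger_force: 15.0
```

Call:
{"api": "drive_tool", "payload": {"commands": [{"linear": [0, 0, 0], "twist": [0, 0, 0.13], "fingers": 0}, {"linear": [0, 0, 0], "twist": [0, 0, 0.13], "fingers": 0}, {"linear": [0, 0, 0], "twist": [0, 0, 0.13], "fingers": 0}, {"linear": [0, 0, 0], "twist": [0, 0, 0.13], "fingers": 0}, {"linear": [0, 0, 0], "twist": [0, 0, 0.13], "fingers": 0}, {"linear": [0, 0, 0], "twist": [0, 0, 0.13], "fingers": 0}, {"linear": [0, 0, 0], "twist": [0, 0, 0.08], "fingers": 0}, {"linear": [0, 0, 0], "twist": [0, 0, 0], "fingers": 0}]}}

```text
clock: 7.05
eef_pos: [0.5169, -0.0234, 0.1848]
ee_rot: [[0.818, 0.036, 0.574], [0.029, -0.999, 0.02], [0.575, 0.0, -0.818]]
wrist_force: [-3.8, -8.4, 1.6]
width: 0.105
finger_force: 15.0
```

```bash
python3 - <<'E'
from h import *
s=telemetry.sense();print(s['width'],s['finger_force'],s['ft_torque'])
p,R=capgoal(0,.027);delta(p,R)
E
```

```text
0.10524124614129578 15.008048415184021 [-1.05945564  0.98335859 -0.80270677]
clock 7.05 lin cm (tool) [-0.1   0.03  0.08] twist [ 0.0033 -0.0013 -0.0043] q [-0.124  0.051  2.212  0.328  0.286  1.124] F [-3.8 -8.4  1.6]
```

Call:
{"api": "drive_tool", "payload": {"commands": [{"linear": [0, 0, 0], "twist": [0, 0, 0], "fingers": 0.5}, {"linear": [0, 0, 0], "twist": [0, 0, 0], "fingers": 0.5}, {"linear": [0, 0, 0], "twist": [0, 0, 0], "fingers": 0.5}, {"linear": [0, 0, -2], "twist": [0, 0, 0], "fingers": 0.5}, {"linear": [0, 0, -4], "twist": [0, 0, 0], "fingers": 0.5}, {"linear": [0, 0, -4], "twist": [0, 0, 0], "fingers": 0.5}, {"linear": [0, 0, -4], "twist": [0, 0, 0], "fingers": 0.5}, {"linear": [0, 0, 0], "twist": [0, 0, 0], "fingers": 0.5}]}}

```text
clock: 7.85
eef_pos: [0.4368, -0.0254, 0.305]
ee_rot: [[0.812, 0.038, 0.582], [0.031, -0.999, 0.021], [0.582, 0.001, -0.813]]
wrist_force: [0.5, 0.4, 0.9]
width: 0.5
finger_force: 0.0
```

```bash
python3 - <<'E'
from h import *
import cv2
i=vision.camera_info('wrist');a=vision.grab_frame('wrist');np.savez('w3.npz',**i);cv2.imwrite('pics/w3.png',a)
p,R=capgoal(0,.15);delta(p,R)
print(proj(i,toW((.0848,.11,.2027))))
E
```

```text
clock 7.9 lin cm (tool) [-0.27  0.17  2.01] twist [ 0.002  -0.0062 -0.0026] q [-0.172 -0.228  2.118  0.199  0.655  1.24 ] F [ 0.2  0.6 -0.4]
[178.7060668   80.03454139]
```

View pics/w3.png

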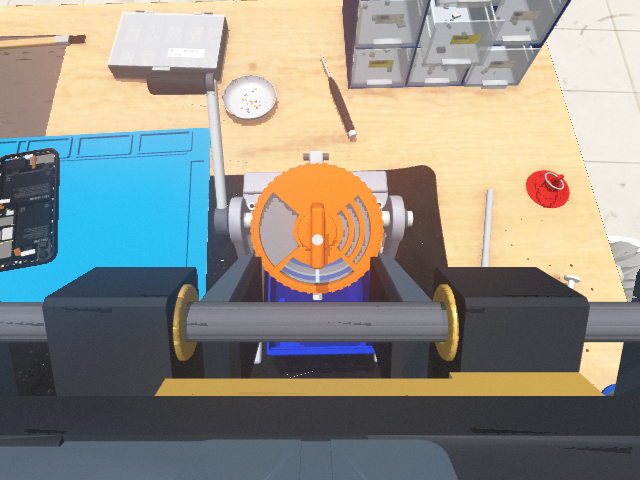

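```bash
cat >> h.py <<'E'
def lev(j,up=0,dy=.003):
    a=.829-j
    R=Rz()@np.array([[0,1,0],[1,0,0],[0,0,-1.]])
    return toW((.115*np.sin(a),.11+dy,.125+.115*np.cos(a)+up)),R
E
python3 - <<'E'
from h import *
p,R=lev(0,.08);print(p);delta(p,R)
s=telemetry.sense();print('after rot',R.T@(p-s['eef_pos'])*100)
w=dict(np.load('w3.npz'));w1=dict(np.load('w1.npz'))
r=tri([(w,(180,82)),(w1,(470,64))]);print(r.x,r.fun,lev(0,0,0)[0])
E
```

```text
[0.6390815  0.09438023 0.28069554]
clock 7.9 lin cm (tool) [ 15.62 -11.2   13.73] twist [ 0.4845 -0.4826 -1.5193] q [-0.172 -0.228  2.118  0.199  0.655  1.24 ] F [ 0.2  0.6 -0.4]
after rot [11.13021632 20.71980488  2.16286613]
[0.63896551 0.09082716 0.198729  ] [ 0.07509279  0.05800839  0.04718576 -0.07204286] [0.63920447 0.09138275 0.20069554]
```

Call:
{"api": "drive_tool", "payload": {"commands": [{"linear": [0, 0, 0], "twist": [0.0404, -0.0402, -0.1266], "fingers": 0.5}, {"linear": [0, 0, 0], "twist": [0.0404, -0.0402, -0.1266], "fingers": 0.5}, {"linear": [0, 0, 0], "twist": [0.0404, -0.0402, -0.1266], "fingers": 0.5}, {"linear": [0, 0, 0], "twist": [0.0404, -0.0402, -0.1266], "fingers": 0.5}, {"linear": [0, 0, 0], "twist": [0.0404, -0.0402, -0.1266], "fingers": 0.5}, {"linear": [0, 0, 0], "twist": [0.0404, -0.0402, -0.1266], "fingers": 0.5}, {"linear": [0, 0, 0], "twist": [0.0404, -0.0402, -0.1266], "fingers": 0.5}, {"linear": [0, 0, 0], "twist": [0.0404, -0.0402, -0.1266], "fingers": 0.5}]}}

```text
clock: 8.7
eef_pos: [0.4365, -0.0253, 0.2975]
ee_rot: [[0.43, 0.885, 0.177], [0.883, -0.453, 0.122], [0.188, 0.104, -0.977]]
wrist_force: [0.1, 0.2, 0.4]
width: 0.498
finger_force: 0.0
```

Call:
{"api": "drive_tool", "payload": {"commands": [{"linear": [0, 0, 0], "twist": [0.0404, -0.0402, -0.1266], "fingers": 0.5}, {"linear": [0, 0, 0], "twist": [0.0404, -0.0402, -0.1266], "fingers": 0.5}, {"linear": [0, 0, 0], "twist": [0.0404, -0.0402, -0.1266], "fingers": 0.5}, {"linear": [0, 0, 0], "twist": [0.0404, -0.0402, -0.1266], "fingers": 0.5}, {"linear": [0, 0, 0], "twist": [0, 0, 0], "fingers": 0.5}]}}

```text
clock: 9.2
eef_pos: [0.4373, -0.0242, 0.2973]
ee_rot: [[-0.043, 0.999, -0.01], [0.999, 0.043, 0.002], [0.002, -0.01, -1.0]]
wrist_force: [0.6, -0.1, -0.3]
width: 0.499
finger_force: 0.0
```

```bash
python3 - <<'E'
from h import *
p,R=lev(0,.08);delta(p,R)
E
```

```text
clock 9.2 lin cm (tool) [10.97 20.68  1.48] twist [-0.0098 -0.0024  0.0023] q [-8.200e-02  6.700e-02  1.722e+00  1.000e-03  1.363e+00 -1.260e-01] F [ 0.6 -0.1 -0.3]
```

Call:
{"api": "drive_tool", "payload": {"commands": [{"linear": [1.83, 3.45, 0], "twist": [0, 0, 0], "fingers": 0.5}, {"linear": [1.83, 3.45, 0], "twist": [0, 0, 0], "fingers": 0.5}, {"linear": [1.83, 3.45, 0], "twist": [0, 0, 0], "fingers": 0.5}, {"linear": [1.83, 3.45, 0], "twist": [0, 0, 0], "fingers": 0.5}, {"linear": [1.83, 3.45, 0], "twist": [0, 0, 0], "fingers": 0.5}, {"linear": [1.83, 3.45, 0], "twist": [0, 0, 0], "fingers": 0.5}, {"linear": [0, 0, 2.5], "twist": [0, 0, 0], "fingers": 0.5}, {"linear": [0, 0, 1], "twist": [0, 0, 0], "fingers": 0.5}]}}

```text
clock: 10.0
eef_pos: [0.6378, 0.0934, 0.2589]
ee_rot: [[-0.04, 0.999, -0.013], [0.999, 0.04, 0.001], [0.002, -0.012, -1.0]]
wrist_force: [-1.1, -1.0, -0.3]
width: 0.504
finger_force: 0.0
```

```bash
python3 - <<'E'
from h import *
import cv2
i=vision.camera_info('wrist');a=vision.grab_frame('wrist');cv2.imwrite('pics/w4.png',a)
p,R=lev(0,0);delta(p,R)
print(proj(i,np.array([.639,.0908,.1987])))
E
```

```text
clock 10.05 lin cm (tool) [0.14 0.33 5.74] twist [-0.0148 -0.0016 -0.0014] q [0.125 0.423 1.337 0.003 1.396 0.085] F [ 0.9 -0.7 -1. ]
[319.75043337 267.07004679]
```

View pics/w4.png

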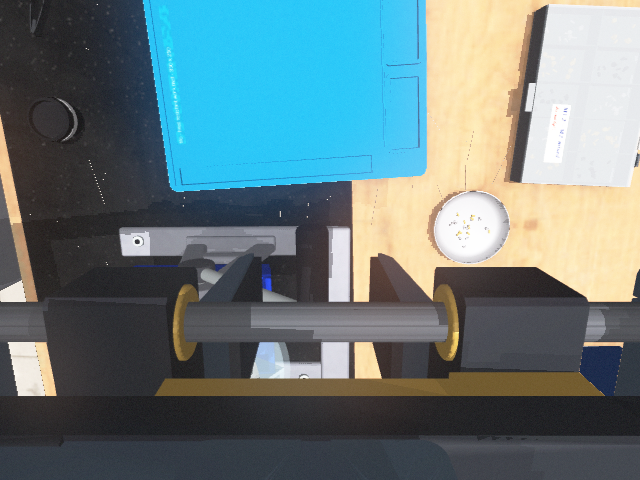

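```bash
python3 - <<'E'
from h import *
import cv2
a=vision.grab_frame('side');cv2.imwrite('pics/s2.png',a)
b=vision.grab_frame('scene');cv2.imwrite('pics/c2.png',b)
for c in ('scene','side'):
  i=vision.camera_info(c);print(proj(i,np.array([.639,.0908,.1987])))
  for n in ('cap','lever_grip','jar_mid','stand'):
    for d in vision.silhouettes(n,c)[:1]: print(c,n,round(d['p'],2),d['extent'])
w=cv2.imread('pics/w4.png')
z=lambda m,x,y:cv2.resize(m[y:y+160,x:x+180],(400,356),interpolation=cv2.INTER_CUBIC)
cv2.imwrite('pics/z.png',np.hstack([z(a,300,150),z(b,330,140)]))
E
```

```text
[372.96835323 182.12085501]
scene cap 0.8 [367.2, 212.2, 425.1, 271.4]
scene lever_grip 0.85 [356.7, 171.3, 448.6, 282.0]
scene stand 0.63 [328.9, 175.5, 460.5, 358.1]
[390.7654283  207.38602408]
side cap 0.91 [328.8, 235.2, 382.9, 278.8]
side lever_grip 0.73 [331.6, 197.2, 403.0, 306.0]
side jar_mid 0.86 [327.2, 195.7, 401.7, 303.0]
side stand 0.95 [303.3, 197.1, 440.6, 363.1]
```

View pics/z.png

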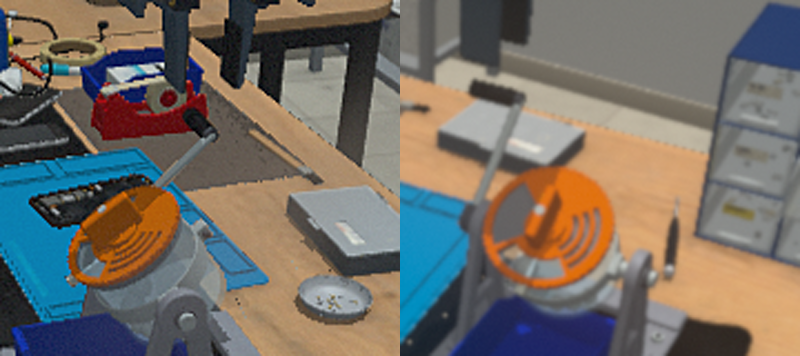

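```bash
python3 - <<'E'
from h import *
import cv2
i=vision.camera_info('wrist');a=vision.grab_frame('wrist')
for P in [(.0848,.087,.2027),(.0848,.11,.2027),(.0848,.133,.2027),(0,.083,.125),(.0848,.083,.2027)]:
    q=proj(i,toW(P));print(P,q.round(0));cv2.circle(a,tuple(q.astype(int).tolist()),3,(0,255,0),-1)
cv2.imwrite('pics/z2.png',cv2.resize(a[200:400,180:460],(800,571),interpolation=cv2.INTER_CUBIC))
E
```

```text
(0.0848, 0.087, 0.2027) [318. 304.]
(0.0848, 0.11, 0.2027) [318. 264.]
(0.0848, 0.133, 0.2027) [318. 222.]
(0, 0.083, 0.125) [202. 267.]
(0.0848, 0.083, 0.2027) [318. 311.]
```

View pics/z2.png

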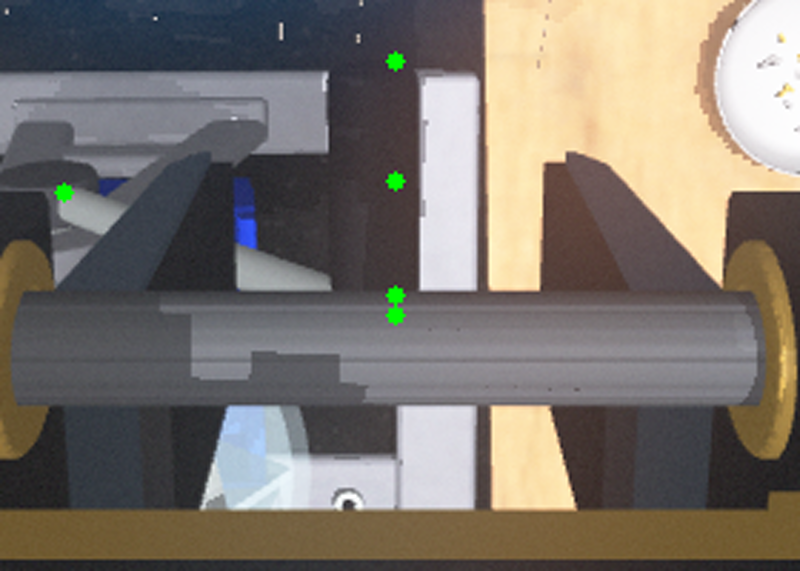

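Call:
{"api": "drive_tool", "payload": {"commands": [{"linear": [0.2, -0.1, 2], "twist": [-0.013, 0, 0], "fingers": 0.5}, {"linear": [0, 0, 2], "twist": [0, 0, 0], "fingers": 0.5}, {"linear": [0, 0, 1.8], "twist": [0, 0, 0], "fingers": 0.5}, {"linear": [0, 0, 0], "twist": [0, 0, 0], "fingers": 0.5}, {"linear": [0, 0, 0], "twist": [0, 0, 0], "fingers": 0.27}, {"linear": [0, 0, 0], "twist": [0, 0, 0], "fingers": 0.27}, {"linear": [0, 0, 0], "twist": [0, 0, 0], "fingers": 0.27}, {"linear": [0, 0, 0], "twist": [0, 0, 0], "fingers": 0.27}], "newtons": 5}}

```text
clock: 11.4
eef_pos: [0.6377, 0.0951, 0.2059]
ee_rot: [[-0.041, 0.999, 0.008], [0.999, 0.041, 0.002], [0.002, 0.008, -1.0]]
wrist_force: [-0.3, -0.3, -0.3]
width: 0.273
finger_force: 0.0
```

```bash
python3 - <<'E'
from h import *
p,R=lev(0,0);delta(p,R);s=telemetry.sense();print(s['width'],s['finger_force'])
for k in range(0,31,3):
    j=k*.055;p2=np.array(lev(j)[0]);d=R.T@(p2-p)*100;print(round(j,3),d.round(2))
E
```

```text
clock 11.4 lin cm (tool) [-0.08  0.13  0.52] twist [ 0.0079 -0.0019  0.0001] q [1.300e-01 4.410e-01 1.439e+00 1.000e-03 1.254e+00 8.800e-02] F [-0.3 -0.3 -0.3]
0.27286653146629025 0.0
0.0 [0. 0. 0.]
0.165 [ 0.   -1.39 -1.29]
0.33 [-0.   -2.98 -2.33]
0.495 [-0.   -4.71 -3.09]
0.66 [ 0.   -6.54 -3.57]
0.825 [-0.   -8.43 -3.73]
0.99 [ -0.   -10.32  -3.58]
1.155 [ -0.   -12.16  -3.12]
1.32 [ -0.   -13.9   -2.37]
1.485 [ -0.   -15.49  -1.34]
1.65 [ -0.   -16.89  -0.07]
```

Call:
{"api": "drive_tool", "payload": {"commands": [{"linear": [0, 0, 0.5], "twist": [0.008, 0, 0], "fingers": 0.27}, {"linear": [0, 0, 0], "twist": [0, 0, 0], "fingers": 0.27}, {"linear": [0, -0.7, -0.65], "twist": [0, 0, 0], "fingers": 0.27}, {"linear": [0, -0.7, -0.65], "twist": [0, 0, 0], "fingers": 0.27}, {"linear": [0, -0.8, -0.52], "twist": [0, 0, 0], "fingers": 0.27}, {"linear": [0, -0.8, -0.52], "twist": [0, 0, 0], "fingers": 0.27}, {"linear": [0, -0.87, -0.38], "twist": [0, 0, 0], "fingers": 0.27}, {"linear": [0, -0.87, -0.38], "twist": [0, 0, 0], "fingers": 0.27}]}}

```text
clock: 12.2
eef_pos: [0.5896, 0.0932, 0.2322]
ee_rot: [[-0.041, 0.999, 0.0], [0.999, 0.041, 0.002], [0.002, 0.0, -1.0]]
wrist_force: [4.0, 0.4, 1.4]
width: 0.272
finger_force: 1.8
```

```bash
python3 - <<'E'
from h import *
for j in (.495,.66): p,R=lev(j,0);delta(p,R)
b=vision.grab_frame('side');i=vision.camera_info('side')
print([ (round(d['p'],2),d['extent']) for d in vision.silhouettes('cap','side')[:1]])
print(proj(i,lev(.44)[0]))
E
```

```text
clock 12.2 lin cm (tool) [-0.09  0.24  0.06] twist [ 0.0001 -0.0021  0.0002] q [0.136 0.353 1.511 0.002 1.277 0.095] F [4.  0.4 1.4]
clock 12.2 lin cm (tool) [-0.09 -1.6  -0.41] twist [ 0.0001 -0.0021  0.0002] q [0.136 0.353 1.511 0.002 1.277 0.095] F [4.  0.4 1.4]
[(0.72, [327.7, 236.1, 367.4, 291.5])]
[371.90850389 194.52060635]
```

Call:
{"api": "drive_tool", "payload": {"commands": [{"linear": [0, -0.85, -0.24], "twist": [0, 0, 0], "fingers": 0.27}, {"linear": [0, -0.85, -0.22], "twist": [0, 0, 0], "fingers": 0.27}, {"linear": [0, -0.95, -0.08], "twist": [0, 0, 0], "fingers": 0.27}, {"linear": [0, -0.95, -0.08], "twist": [0, 0, 0], "fingers": 0.27}, {"linear": [0, -0.95, 0.08], "twist": [0, 0, 0], "fingers": 0.27}, {"linear": [0, -0.95, 0.08], "twist": [0, 0, 0], "fingers": 0.27}, {"linear": [0, -0.92, 0.23], "twist": [0, 0, 0], "fingers": 0.27}, {"linear": [0, -0.92, 0.23], "twist": [0, 0, 0], "fingers": 0.27}]}}

```text
clock: 13.1
eef_pos: [0.5157, 0.0901, 0.2309]
ee_rot: [[-0.041, 0.999, -0.002], [0.999, 0.041, 0.002], [0.002, -0.002, -1.0]]
wrist_force: [2.5, 0.0, 0.5]
width: 0.275
finger_force: 1.1
```

```bash
python3 - <<'E'
from h import *
for j in (1.155,1.32,1.485,1.65): p,R=lev(j,0);delta(p,R)
E
```

```text
clock 13.1 lin cm (tool) [-0.07  0.18 -0.1 ] twist [-0.0022 -0.0018  0.0001] q [0.15  0.24  1.678 0.002 1.226 0.108] F [2.5 0.  0.5]
clock 13.1 lin cm (tool) [-0.08 -1.56  0.65] twist [-0.0022 -0.0018  0.0001] q [0.15  0.24  1.678 0.002 1.226 0.108] F [2.5 0.  0.5]
clock 13.1 lin cm (tool) [-0.08 -3.15  1.68] twist [-0.0022 -0.0018  0.0001] q [0.15  0.24  1.678 0.002 1.226 0.108] F [2.5 0.  0.5]
clock 13.1 lin cm (tool) [-0.08 -4.55  2.96] twist [-0.0022 -0.0018  0.0001] q [0.15  0.24  1.678 0.002 1.226 0.108] F [2.5 0.  0.5]
```

Call:
{"api": "drive_tool", "payload": {"commands": [{"linear": [0, -0.8, 0.33], "twist": [0, 0, 0], "fingers": 0.27}, {"linear": [0, -0.8, 0.33], "twist": [0, 0, 0], "fingers": 0.27}, {"linear": [0, -0.8, 0.52], "twist": [0, 0, 0], "fingers": 0.27}, {"linear": [0, -0.8, 0.52], "twist": [0, 0, 0], "fingers": 0.27}, {"linear": [0, -0.72, 0.62], "twist": [0, 0, 0], "fingers": 0.27}, {"linear": [0, -0.72, 0.62], "twist": [0, 0, 0], "fingers": 0.27}, {"linear": [0, 0, 0], "twist": [0, 0, 0], "fingers": 0.27}]}}

```text
clock: 13.8
eef_pos: [0.4683, 0.0881, 0.2006]
ee_rot: [[-0.041, 0.999, -0.006], [0.999, 0.041, 0.001], [0.002, -0.006, -1.0]]
wrist_force: [-0.1, -0.0, 0.1]
width: 0.273
finger_force: 0.0
```

```bash
python3 - <<'E'
from h import *
for j in (1.6,1.65): p,R=lev(j,0);delta(p,R)
E
```

```text
clock 13.8 lin cm (tool) [-0.07  0.59 -0.49] twist [-0.0055 -0.0015  0.0002] q [0.16  0.191 1.824 0.002 1.132 0.118] F [-0.1 -0.   0.1]
clock 13.8 lin cm (tool) [-0.07  0.19 -0.08] twist [-0.0055 -0.0015  0.0002] q [0.16  0.191 1.824 0.002 1.132 0.118] F [-0.1 -0.   0.1]
```

Call:
{"api": "drive_tool", "payload": {"commands": [{"linear": [0, -0.3, 0.1], "twist": [0, 0, 0], "fingers": 0.27}, {"linear": [0, 0, 0], "twist": [0, 0, 0], "fingers": 0.27}, {"linear": [0, 0, 0], "twist": [0, 0, 0], "fingers": 0.27}, {"linear": [0, 0, 0], "twist": [0, 0, 0], "fingers": 0.27}, {"linear": [0, 0, 0], "twist": [0, 0, 0], "fingers": 0.27}, {"linear": [0, 0, 0], "twist": [0, 0, 0], "fingers": 0.27}, {"linear": [0, 0, 0], "twist": [0, 0, 0], "fingers": 0.27}, {"linear": [0, 0, 0], "twist": [0, 0, 0], "fingers": 0.27}]}}

```text
clock: 14.6
eef_pos: [0.4673, 0.0881, 0.2009]
ee_rot: [[-0.041, 0.999, -0.002], [0.999, 0.041, 0.002], [0.002, -0.002, -1.0]]
wrist_force: [0.6, 0.3, -0.1]
width: 0.271
finger_force: 0.2
```

Call:
{"api": "drive_tool", "payload": {"commands": [{"linear": [0, 0, 0], "twist": [0, 0, 0], "fingers": 0.27}, {"linear": [0, 0, 0], "twist": [0, 0, 0], "fingers": 0.27}, {"linear": [0, 0, 0], "twist": [0, 0, 0], "fingers": 0.27}, {"linear": [0, 0, 0], "twist": [0, 0, 0], "fingers": 0.27}, {"linear": [0, 0, 0], "twist": [0, 0, 0], "fingers": 0.27}, {"linear": [0, 0, 0], "twist": [0, 0, 0], "fingers": 0.27}, {"linear": [0, 0, 0], "twist": [0, 0, 0], "fingers": 0.27}, {"linear": [0, 0, 0], "twist": [0, 0, 0], "fingers": 0.27}]}}

```text
clock: 15.4
eef_pos: [0.4673, 0.0881, 0.2009]
ee_rot: [[-0.041, 0.999, -0.002], [0.999, 0.041, 0.002], [0.002, -0.002, -1.0]]
wrist_force: [0.2, -0.0, 0.7]
width: 0.267
finger_force: 0.1
```

```bash
python3 - <<'E'
from h import *
import cv2
p,R=lev(1.65,0);delta(p,R)
for c in ('scene','side'):
  a=vision.grab_frame(c);cv2.imwrite(f'pics/{c}3.png',a)
  for n in ('ball_a_center','ball_d_center','bin','cap'):
    for d in vision.silhouettes(n,c)[:4]: print(c,n,round(d['p'],2),np.round(d['extent']))
E
```

```text
clock 15.4 lin cm (tool) [-0.08  0.29 -0.05] twist [-0.0018 -0.0018  0.0001] q [0.161 0.187 1.828 0.002 1.128 0.119] F [ 0.2 -0.   0.7]
scene ball_a_center 0.51 [365. 258. 418. 288.]
scene ball_a_center 0.29 [325. 212. 458. 355.]
scene bin 0.75 [350. 276. 430. 344.]
scene cap 0.64 [365. 260. 418. 292.]
scene cap 0.52 [255. 212. 306. 251.]
side bin 0.59 [303. 291. 389. 350.]
side cap 0.87 [328. 265. 368. 310.]
```

Call:
{"api": "drive_tool", "payload": {"commands": [{"linear": [0, 0, 0], "twist": [0, 0, 0], "fingers": 0.27}, {"linear": [0, 0, 0], "twist": [0, 0, 0], "fingers": 0.27}, {"linear": [0, 0.6, -0.1], "twist": [0, 0, 0], "fingers": 0.27}, {"linear": [0, 0.7, -0.63], "twist": [0, 0, 0], "fingers": 0.27}, {"linear": [0, 0.7, -0.63], "twist": [0, 0, 0], "fingers": 0.27}, {"linear": [0, 0.8, -0.52], "twist": [0, 0, 0], "fingers": 0.27}, {"linear": [0, 0.8, -0.52], "twist": [0, 0, 0], "fingers": 0.27}, {"linear": [0, 0, 0], "twist": [0, 0, 0], "fingers": 0.27}]}}

```text
clock: 16.7
eef_pos: [0.5056, 0.0897, 0.2259]
ee_rot: [[-0.041, 0.999, 0.002], [0.999, 0.041, 0.002], [0.002, 0.002, -1.0]]
wrist_force: [-0.8, 0.2, -0.9]
width: 0.272
finger_force: 0.0
```

```bash
python3 - <<'E'
from h import *
for j in (1.32,1.155,.99,.66): p,R=lev(j,0);delta(p,R)
E
```

```text
clock 16.7 lin cm (tool) [-0.08 -0.55  0.15] twist [ 0.0023 -0.002  -0.    ] q [0.152 0.225 1.711 0.002 1.203 0.11 ] F [-0.8  0.2 -0.9]
clock 16.7 lin cm (tool) [-0.08  1.19 -0.6 ] twist [ 0.0023 -0.002  -0.    ] q [0.152 0.225 1.711 0.002 1.203 0.11 ] F [-0.8  0.2 -0.9]
clock 16.7 lin cm (tool) [-0.08  3.03 -1.05] twist [ 0.0023 -0.002  -0.    ] q [0.152 0.225 1.711 0.002 1.203 0.11 ] F [-0.8  0.2 -0.9]
clock 16.7 lin cm (tool) [-0.08  6.81 -1.03] twist [ 0.0023 -0.002  -0.    ] q [0.152 0.225 1.711 0.002 1.203 0.11 ] F [-0.8  0.2 -0.9]
```

Call:
{"api": "drive_tool", "payload": {"commands": [{"linear": [0, 0.87, -0.33], "twist": [0, 0, 0], "fingers": 0.27}, {"linear": [0, 0.87, -0.33], "twist": [0, 0, 0], "fingers": 0.27}, {"linear": [0, 0.92, -0.22], "twist": [0, 0, 0], "fingers": 0.27}, {"linear": [0, 0.92, -0.2], "twist": [0, 0, 0], "fingers": 0.27}, {"linear": [0, 0.95, -0.08], "twist": [0, 0, 0], "fingers": 0.27}, {"linear": [0, 0.95, -0.08], "twist": [0, 0, 0], "fingers": 0.27}, {"linear": [0, 0.95, 0.08], "twist": [0, 0, 0], "fingers": 0.27}, {"linear": [0, 0.95, 0.1], "twist": [0, 0, 0], "fingers": 0.27}]}}

```text
clock: 17.5
eef_pos: [0.5781, 0.0926, 0.2351]
ee_rot: [[-0.041, 0.999, -0.002], [0.999, 0.041, 0.002], [0.002, -0.002, -1.0]]
wrist_force: [-2.6, 0.0, 2.0]
width: 0.269
finger_force: 1.3
```

```bash
python3 - <<'E'
from h import *
for j in (.66,.495,.33,.165,0): p,R=lev(j,0);delta(p,R)
E
```

```text
clock 17.5 lin cm (tool) [-0.08 -0.44 -0.12] twist [-0.0016 -0.0018  0.0001] q [0.138 0.334 1.532 0.002 1.277 0.096] F [-2.6  0.   2. ]
clock 17.5 lin cm (tool) [-0.08  1.4   0.34] twist [-0.0016 -0.0018  0.0001] q [0.138 0.334 1.532 0.002 1.277 0.096] F [-2.6  0.   2. ]
clock 17.5 lin cm (tool) [-0.08  3.13  1.11] twist [-0.0016 -0.0018  0.0001] q [0.138 0.334 1.532 0.002 1.277 0.096] F [-2.6  0.   2. ]
clock 17.5 lin cm (tool) [-0.08  4.72  2.15] twist [-0.0016 -0.0018  0.0001] q [0.138 0.334 1.532 0.002 1.277 0.096] F [-2.6  0.   2. ]
clock 17.5 lin cm (tool) [-0.08  6.11  3.43] twist [-0.0016 -0.0018  0.0001] q [0.138 0.334 1.532 0.002 1.277 0.096] F [-2.6  0.   2. ]
```

Call:
{"api": "drive_tool", "payload": {"commands": [{"linear": [0, 0.92, 0.2], "twist": [0, 0, 0], "fingers": 0.27}, {"linear": [0, 0.92, 0.25], "twist": [0, 0, 0], "fingers": 0.27}, {"linear": [0, 0.86, 0.38], "twist": [0, 0, 0], "fingers": 0.27}, {"linear": [0, 0.86, 0.38], "twist": [0, 0, 0], "fingers": 0.27}, {"linear": [0, 0.8, 0.52], "twist": [0, 0, 0], "fingers": 0.27}, {"linear": [0, 0.8, 0.52], "twist": [0, 0, 0], "fingers": 0.27}, {"linear": [0, 0.68, 0.55], "twist": [0, 0, 0], "fingers": 0.27}, {"linear": [0, 0.68, 0.5], "twist": [0, 0, 0], "fingers": 0.27}]}}

```text
clock: 18.3
eef_pos: [0.6408, 0.0952, 0.2012]
ee_rot: [[-0.041, 0.999, -0.007], [0.999, 0.041, 0.001], [0.002, -0.007, -1.0]]
wrist_force: [-11.0, -0.4, 4.8]
width: 0.305
finger_force: 5.1
```

```bash
python3 - <<'E'
from h import *
for j in (0,): p,R=lev(j,0);delta(p,R)
E
```

```text
clock 18.3 lin cm (tool) [-0.08 -0.18  0.05] twist [-0.0071 -0.0016  0.0002] q [0.129 0.456 1.426 0.002 1.266 0.087] F [-11.   -0.4   4.8]
```

Call:
{"api": "drive_tool", "payload": {"commands": [{"linear": [0, 0, 0], "twist": [0, 0, 0], "fingers": 0.5}, {"linear": [0, 0, 0], "twist": [0, 0, 0], "fingers": 0.5}, {"linear": [0, 0, 0], "twist": [0, 0, 0], "fingers": 0.5}, {"linear": [0, -0.4, -2], "twist": [0, 0, 0], "fingers": 0.5}, {"linear": [0, 0, -4], "twist": [0, 0, 0], "fingers": 0.5}, {"linear": [0, 0, -4], "twist": [0, 0, 0], "fingers": 0.5}, {"linear": [4, 0, -2], "twist": [0, 0, 0], "fingers": 0.5}, {"linear": [4, 0, 0], "twist": [0, 0, 0], "fingers": 0.5}]}}

```text
clock: 19.1
eef_pos: [0.637, 0.1752, 0.3278]
ee_rot: [[-0.038, 0.999, 0.009], [0.999, 0.038, 0.004], [0.004, 0.009, -1.0]]
wrist_force: [0.9, 0.3, 0.5]
width: 0.5
finger_force: 0.0
```

```bash
python3 - <<'E'
from h import *
import cv2
for c in ('scene','side'):
  a=vision.grab_frame(c);cv2.imwrite(f'pics/{c}4.png',a);i=vision.camera_info(c);o=cv2.imread(f'pics/{c}.png')
  print(c,'pred handle',proj(i,np.array([.639,.0908,.1987])).round())
  for n in ('ball_a_center','ball_d_center','bin','cap','lever_grip','loupe'):
    for d in vision.silhouettes(n,c)[:4]: print(c,n,round(d['p'],2),np.round(d['extent']))
  # changed pixels, clusters
  df=(cv2.absdiff(a,o).max(2)>45).astype(np.uint8)
  n,_,st,ce=cv2.connectedComponentsWithStats(df)
  for k in range(1,n):
    if st[k,4]>=8 and 250<ce[k,0]<470 and 160<ce[k,1]<400: print('chg',st[k],a[int(ce[k,1]),int(ce[k,0])],o[int(ce[k,1]),int(ce[k,0])])
E
```

```text
scene pred handle [373. 182.]
scene ball_a_center 0.35 [355. 174. 449. 282.]
scene bin 0.84 [350. 271. 429. 342.]
scene cap 0.91 [368. 212. 426. 271.]
scene lever_grip 0.78 [357. 172. 446. 282.]
scene loupe 0.85 [263. 291. 282. 316.]
chg [399 220  20  14  69] [ 18 110 219] [ 70  86 121]
chg [371 222  51  42 750] [ 32  70 135] [ 30  72 140]
chg [398 224  16  12  54] [ 21 110 219] [ 66  90 134]
chg [395 231   7  10  50] [ 35  64 116] [ 16 108 216]
chg [403 230   6   7  23] [ 17 110 219] [ 73  88 118]
chg [381 255   8   8  36] [182 177 166] [110 113 111]
chg [394 257   3   9  23] [144 140 129] [ 66  90 141]
chg [337 296  14  23 125] [103  98  95] [151 145 142]
chg [268 340  56  30 332] [ 73 101 130] [100 143 186]
side pred handle [391. 207.]
side ball_a_center 0.48 [302. 200. 441. 364.]
side bin 0.73 [302. 290. 391. 350.]
side bin 0.16 [300. 200. 436. 364.]
side cap 0.95 [332. 233. 382. 279.]
side lever_grip 0.56 [330. 197. 402. 305.]
side loupe 0.81 [263. 272. 279. 289.]
chg [345 236   6   6  26] [40 36 29] [ 10  95 189]
chg [336 237  33  38 430] [  7  66 123] [ 24  65 116]
chg [369 239   6  14  29] [ 10  94 177] [95 75 54]
chg [366 242   5  11  23] [ 10  93 177] [62 79 99]
chg [302 308   5   5  18] [95 91 84] [144 133 126]
```

```bash
python3 - <<'E'
from h import *
import cv2
for c,b in (('scene',(345,265,430,350)),('side',(298,285,395,355))):
  a=cv2.imread(f'pics/{c}4.png');o=cv2.imread(f'pics/{c}.png')
  df=(cv2.absdiff(cv2.GaussianBlur(a,(3,3),0),cv2.GaussianBlur(o,(3,3),0)).max(2)>12).astype(np.uint8)
  df[:b[1]]=0;df[b[3]:]=0;df[:,:b[0]]=0;df[:,b[2]:]=0
  n,_,st,ce=cv2.connectedComponentsWithStats(df)
  for k in range(1,n):
    if st[k,4]>=6: print(c,st[k],a[int(ce[k,1]),int(ce[k,0])],o[int(ce[k,1]),int(ce[k,0])])
from h import *
t=np.array([.53,-.025,.01]);z=Rz()@[.64,0,-.768];x=Rz()@[0,1,0];y=np.cross(z,x);R=np.stack([x,y,z],1)
v=R@[-.236,0,.972];cam=t-.42*v;tcp=cam-R@[.0665,0,-.1534];print(cam,tcp);delta(tcp,R)
E
```

```text
scene [384 265   6   4  20] [ 35  80 155] [ 23  99 203]
scene [393 265   9   4  25] [ 96 125 188] [ 88 105 145]
scene [398 272  22   9  72] [97 95 92] [86 88 86]
scene [345 287  11  32 172] [104  98  95] [151 144 141]
side [301 292   7   3  12] [27 26 13] [38 34 36]
side [359 294  10   8  57] [131 107  91] [98 93 85]
side [301 307   7   8  39] [95 91 84] [144 133 126]
[0.26488319 0.06332748 0.32352832] [0.36570242 0.00090746 0.20571712]
clock 19.8 lin cm (tool) [-16.27 -27.61  11.68] twist [-0.6964 -0.0016 -0.0011] q [0.25  0.423 1.18  0.002 1.539 0.209] F [-0.   0.7 -0.1]
```

Call:
{"api": "drive_tool", "payload": {"commands": [{"linear": [-2.33, -3.95, 0], "twist": [0, 0, 0], "fingers": 0.5}, {"linear": [-2.33, -3.95, 0], "twist": [0, 0, 0], "fingers": 0.5}, {"linear": [-2.33, -3.95, 0], "twist": [0, 0, 0], "fingers": 0.5}, {"linear": [-2.33, -3.95, 0], "twist": [0, 0, 0], "fingers": 0.5}, {"linear": [-2.33, -3.95, 0], "twist": [0, 0, 0], "fingers": 0.5}, {"linear": [-2.33, -3.95, 0], "twist": [0, 0, 0], "fingers": 0.5}, {"linear": [-2.33, -3.95, 0], "twist": [0, 0, 0], "fingers": 0.5}, {"linear": [0, 0, 0], "twist": [-0.14, 0, 0], "fingers": 0.5}]}}

```text
clock: 20.6
eef_pos: [0.3643, -0.0012, 0.3224]
ee_rot: [[-0.039, 0.989, 0.14], [0.999, 0.038, 0.006], [0.001, 0.14, -0.99]]
wrist_force: [1.0, -1.0, 0.0]
width: 0.504
finger_force: 0.0
```

Call:
{"api": "drive_tool", "payload": {"commands": [{"linear": [0, 0, 2], "twist": [-0.14, 0, 0], "fingers": 0.5}, {"linear": [0, 0, 2], "twist": [-0.14, 0, 0], "fingers": 0.5}, {"linear": [0, 0, 0], "twist": [-0.14, 0, 0], "fingers": 0.5}, {"linear": [0, 0, 0], "twist": [-0.14, 0, 0], "fingers": 0.5}, {"linear": [0, 0, 0], "twist": [0, 0, 0], "fingers": 0.5}]}}

```text
clock: 21.1
eef_pos: [0.3687, 0.0012, 0.2791]
ee_rot: [[-0.04, 0.77, 0.637], [0.999, 0.029, 0.028], [0.003, 0.638, -0.77]]
wrist_force: [-0.6, 1.3, -0.7]
width: 0.498
finger_force: 0.0
```

```bash
cat > look.py <<'E'
from h import *
import cv2,sys
t=np.array([.53,-.025,.01]);z=Rz()@[.64,0,-.768];x=Rz()@[0,1,0];y=np.cross(z,x);R=np.stack([x,y,z],1)
v=R@[-.236,0,.972];tcp=t-.42*v-R@[.0665,0,-.1534];delta(tcp,R)
i=vision.camera_info('wrist');a=vision.grab_frame('wrist');cv2.imwrite(sys.argv[1],a)
for n in ('ball_a_center','ball_d_center','bin','cap'):
    for d in vision.silhouettes(n,'wrist')[:5]: print(n,round(d['p'],2),np.round(d['extent']),int(d['region'].sum()))
for P in [(-.1,0,.0),(0,0,0),(.05,0,0)]: print(P,proj(i,toW(P)).round())
E
python3 look.py pics/w5.png
```

```text
clock 21.1 lin cm (tool) [-0.04 -4.91  5.46] twist [-0.003  -0.0018 -0.0028] q [-0.116 -0.377  2.296  0.197  0.546 -0.287] F [-0.6  1.3 -0.7]
bin 0.78 [202. 175. 333. 289.] 10185
cap 0.76 [310. 190. 435. 300.] 6051
(-0.1, 0, 0.0) [210. 231.]
(0, 0, 0) [288. 218.]
(0.05, 0, 0) [320. 213.]
```

Call:
{"api": "drive_tool", "payload": {"commands": [{"linear": [0, -2.4, 2.7], "twist": [0, 0, 0], "fingers": 0.5}, {"linear": [0, -2.4, 2.7], "twist": [0, 0, 0], "fingers": 0.5}, {"linear": [0, 0, 0], "twist": [0, 0, 0], "fingers": 0.5}]}}

```text
clock: 21.65
eef_pos: [0.3695, 0.0017, 0.2066]
ee_rot: [[-0.042, 0.773, 0.633], [0.999, 0.03, 0.03], [0.004, 0.634, -0.773]]
wrist_force: [-0.5, 0.4, 0.1]
width: 0.502
finger_force: 0.0
```

```bash
python3 look.py pics/w6.png; python3 - <<'E'
import cv2,numpy as np
for f in ('pics/w6.png',):
    a=cv2.imread(f).astype(int);h=cv2.cvtColor(a.astype(np.uint8),cv2.COLOR_BGR2HSV)
    for r in range(130,300,5):
        s=''
        for c in range(170,370,4):
            b,g,rr=a[r,c]
            s+='B' if b>1.6*max(g,rr)+5 else('O' if rr>1.5*b else('#' if min(b,g,rr)>110 else('+' if min(b,g,rr)>50 else '.')))
        print(r,s)
E
```

```text
clock 21.65 lin cm (tool) [-0.07 -0.35 -0.17] twist [-0.0083 -0.004  -0.002 ] q [-0.115 -0.278  2.449  0.345  0.308 -0.45 ] F [-0.5  0.4  0.1]
ball_a_center 0.63 [278. 243. 286. 260.] 121
ball_a_center 0.16 [360.  84. 608. 301.] 14472
bin 0.85 [238. 180. 379. 301.] 13421
cap 0.9 [382. 202. 519. 294.] 4544
(-0.1, 0, 0.0) [246. 245.]
(0, 0, 0) [329. 230.]
(0.05, 0, 0) [362. 224.]
130 .......+.++++++++++++++++++++++.+++++.+++++++.++++
135 .....+...+.++++++++++++++++++++++++++++++++++.+.++
140 ..+..+..++..+++++++++++++++++++++++++++++++++.++++
145 ......+++++++++++++++++###########################
150 ......++.+++++.###################################
155 ..+...+.+..+++.#################+#################
160 ......++++++++.######+##########+#############++++
165 ......+.+.++.+.###################################
170 .........+++++.#################++++##+#+#########
175 .#....++...+++++##################++++....++++++++
180 .......++++.++++#####++++++++++.+....+++++++...+++
185 ..........+..+++++++++++++++++.......BBBBBBBBBBBBB
190 ...........+++++++++++++++BBBBBBBBBBBBBBBBBBBBBBBB
195 
[... 450 characters left out ...]
........BBBBBBBBBBBBBBBBBBBBBBBBBBBBBB+#
240 ..................BBBBBBBBBBBBBBBBBBBBBBBBBBBBBB+#
245 ..................BBBBBBBBB+#BBBBBBBBBBBBBBBBBBB+#
250 ..................BBBBBBBBB###BBBBBBBBBBBBBBBBBB++
255 ..................B++BBBBBB###BBBBBBBBBBBBBBBBBBB+
260 ...+.....+........+++..BBBBBBBBBBBBBBBBBBBBBBBBBB+
265 ..........+.....++++...BBBBBBBBBBBBBBBBBBBBBBBBBB+
270 ......+........+++++...BBBBBBBBBBBBBBBBBBBBBBBBBB#
275 .....++...++..+++++....BBBBBBBBBBBBBBBBBBBBBBBBBB#
280 ....+++.....++++++.....BBBBBBBBBBBBBBBBBBBBBBBBBB+
285 ..++OO++++.+++++++.....BBBBBBBBBBBBBBBBBBBBBBBBBB#
290 .++OOOO+.++++++++......BBBBBBBBBBBBBBBBBBBBBBBBBB+
295 ++OOOOO.++++++++.......BBBBBBBBBBBBBBBBBBBBBBBBB++
```

```bash
cat > look2.py <<'E'
from h import *
import cv2,sys
t=np.array([.48,-.09,.01]);z=Rz()@[.3,0,-.954];x=Rz()@[0,1,0];y=np.cross(z,x);R=np.stack([x,y,z],1)
v=R@[-.236,0,.972];tcp=t-.40*v-R@[.0665,0,-.1534];print(tcp);delta(tcp,R)
if len(sys.argv)>1:
  i=vision.camera_info('wrist');a=vision.grab_frame('wrist');cv2.imwrite(sys.argv[1],a)
  for n in ('ball_a_center','ball_d_center','bin','cap'):
    for d in vision.silhouettes(n,'wrist')[:5]: print(n,round(d['p'],2),np.round(d['extent']),int(d['region'].sum()))
  a=a.astype(int)
  for r in range(130,300,5):
        s=''
        for c in range(200,400,4):
            b,g,rr=a[r,c]
            s+='B' if b>1.6*max(g,rr)+5 else('O' if rr>1.5*b else('#' if min(b,g,rr)>110 else('+' if min(b,g,rr)>50 else '.')))
        print(r,s)
E
python3 look2.py
```

```text
[ 0.40829577 -0.06501806  0.2345716 ]
clock 21.9 lin cm (tool) [-6.72  3.75  0.47] twist [ 3.982e-01 -1.200e-03 -2.000e-04] q [-0.116 -0.284  2.44   0.345  0.306 -0.449] F [ 1.  -0.2  0.6]
```

Call:
{"api": "drive_tool", "payload": {"commands": [{"linear": [-2.3, 1.25, 0], "twist": [0.133, 0, 0], "fingers": 0.5}, {"linear": [-2.2, 1.25, 0], "twist": [0.133, 0, 0], "fingers": 0.5}, {"linear": [-2.2, 1.25, 0], "twist": [0.133, 0, 0], "fingers": 0.5}, {"linear": [0, 0, 0], "twist": [0, 0, 0], "fingers": 0.5}]}}

```text
clock: 22.3
eef_pos: [0.4132, -0.068, 0.2358]
ee_rot: [[-0.039, 0.952, 0.303], [0.999, 0.038, 0.009], [-0.002, 0.303, -0.953]]
wrist_force: [-0.3, 0.1, 0.6]
width: 0.501
finger_force: 0.0
```

```bash
python3 look2.py pics/w7.png
```

```text
[ 0.40829577 -0.06501806  0.2345716 ]
clock 22.3 lin cm (tool) [ 0.31 -0.49 -0.02] twist [ 0.0028  0.0029 -0.0013] q [-0.256 -0.08   2.064  0.113  0.865 -0.356] F [-0.3  0.1  0.6]
ball_a_center 0.43 [314. 163. 334. 182.] 200
ball_d_center 0.55 [302. 163. 315. 180.] 181
bin 0.81 [280. 104. 411. 237.] 13255
cap 0.85 [375.  87. 560. 259.] 16692
130 ........+...........BBBBBBBBBBBBBBBBBBBBBBBBBBBBBO
135 +.............#.....BBBBBBBBBBBBBBBBBBBBBBBBBBBBOO
140 +...................BBBBBBBBBBBBBBBBBBBBBBBBBBB+OO
145 ........+...........BBBBBBBBBBBBBBBBBBBBBBBBBBBOOO
150 ...............#....BBBBBBBBBBBBBBBBBBBBBBBBBBOOO#
155 ....................BBBBBBBBBBBBBBBBBBBBBBBBBBOOO#
160 ..+..................BBBBBBBBBBBBBBBBBBBBBBBBBOO##
165 .+...+...............BBBBB###B++BBBBBBBBBBBBBOOO##
170 ##.........+.........BBBB########BBBBBBBBBB##OOO##
175 #++.........+........BBBBB#######BBBBBBBBB+##OOO##
180 OO++++...............BBBBBBBBBBBBBBBBBBBBBB##OOO##
185 OO+..................BBBBBBBBBBBBBBBBBBBBBBBBOOO##
190 OO...................BBBBBBBBBBBBBBBBBBBBBBBBOOO##
195 OO...................BBBBBBBBBBBBBBBB
[... 413 characters left out ...]
.++.+.+++####BBB###########+++++++++###+
240 OO....+..+++++.++++###################++++++++++++
245 OO.....++.+++++++++#####+#################++++++++
250 OO.......++++++++++#######################++++++++
255 OO.....++++++++++++###########+++++++++..+++++++++
260 O.....+++++++...+++++++++++++++++++++++++....+++++
265 O.....+++++++...+++++++++++++++++++++++++++...++++
270 O.....++++++....+++++++++++++++++++++++++++...++++
275 O.....++++++....+++++++++++++++++++++++++++....+++
280 .....++++++.....+++++++++++++++++++++++++++.....++
285 ....++++++......+++++++++++++++++++++++++++.....++
290 ..++++++++......+++++++++++++++++++++++++++......+
295 +++++++++.......+.+++++++++++++++++++++++++.......
```

```bash
python3 - <<'E'
from h import *
p,R=lev(0,.12);delta(p,R);s=telemetry.sense();print(R.T@(p-s['eef_pos'])*100)
E
```

```text
clock 22.55 lin cm (tool) [14.88 25.64 -1.45] twist [ 2.992e-01 -2.000e-03  2.000e-04] q [-0.253 -0.087  2.082  0.115  0.864 -0.357] F [ 0.1 -1.   0.5]
[14.87338576 24.06545603 -8.97557113]
```

Call:
{"api": "drive_tool", "payload": {"commands": [{"linear": [0, 0, -2], "twist": [0.149, 0, 0], "fingers": 0.5}, {"linear": [0, 0, -2], "twist": [0.149, 0, 0], "fingers": 0.5}, {"linear": [0, 0, -4.5], "twist": [0, 0, 0], "fingers": 0.5}, {"linear": [2.48, 4.0, 0], "twist": [0, 0, 0], "fingers": 0.5}, {"linear": [2.48, 4.0, 0], "twist": [0, 0, 0], "fingers": 0.5}, {"linear": [2.48, 4.0, 0], "twist": [0, 0, 0], "fingers": 0.5}, {"linear": [2.48, 4.0, 0], "twist": [0, 0, 0], "fingers": 0.5}, {"linear": [2.48, 4.0, 0], "twist": [0, 0, 0], "fingers": 0.5}]}}

```text
clock: 23.35
eef_pos: [0.5919, 0.0686, 0.3159]
ee_rot: [[-0.042, 0.999, 0.002], [0.999, 0.042, 0.002], [0.002, 0.002, -1.0]]
wrist_force: [1.5, -0.6, -0.2]
width: 0.503
finger_force: 0.0
```

Call:
{"api": "drive_tool", "payload": {"commands": [{"linear": [2.48, 4.0, 0], "twist": [0, 0, 0], "fingers": 0.5}, {"linear": [0, 0, 0], "twist": [0, 0, 0], "fingers": 0.5}]}}

```text
clock: 23.55
eef_pos: [0.6332, 0.097, 0.313]
ee_rot: [[-0.045, 0.999, 0.0], [0.999, 0.045, 0.003], [0.003, 0.001, -1.0]]
wrist_force: [-0.1, -0.3, -0.3]
width: 0.501
finger_force: 0.0
```

```bash
python3 - <<'E'
from h import *
p,R=lev(0,0);p[0]-=.002;delta(p,R)
E
```

```text
clock 23.55 lin cm (tool) [-0.32  0.37 11.23] twist [ 0.0005 -0.0032  0.0039] q [0.133 0.392 1.252 0.003 1.497 0.087] F [-0.1 -0.3 -0.3]
```

Call:
{"api": "drive_tool", "payload": {"commands": [{"linear": [-0.3, 0.35, 3], "twist": [0, 0, 0], "fingers": 0.5}, {"linear": [0, 0, 3], "twist": [0, 0, 0], "fingers": 0.5}, {"linear": [0, 0, 3], "twist": [0, 0, 0], "fingers": 0.5}, {"linear": [0, 0, 2.2], "twist": [0, 0, 0], "fingers": 0.5}, {"linear": [0, 0, 0], "twist": [0, 0, 0], "fingers": 0.27}, {"linear": [0, 0, 0], "twist": [0, 0, 0], "fingers": 0.27}, {"linear": [0, 0, 0], "twist": [0, 0, 0], "fingers": 0.27}]}}

```text
clock: 24.25
eef_pos: [0.6349, 0.0908, 0.2058]
ee_rot: [[-0.041, 0.999, 0.005], [0.999, 0.041, 0.002], [0.002, 0.005, -1.0]]
wrist_force: [-0.8, 0.1, 0.7]
width: 0.278
finger_force: 0.0
```

```bash
python3 - <<'E'
from h import *
p,R=lev(0,0);p[0]-=.002;delta(p,R)
E
```

```text
clock 24.25 lin cm (tool) [0.35 0.23 0.51] twist [ 0.0049 -0.0021  0.0002] q [0.123 0.437 1.446 0.002 1.254 0.081] F [-0.8  0.1  0.7]
```

Same swing again, a bit faster, with rocking at the end.

Call:
{"api": "drive_tool", "payload": {"commands": [{"linear": [0.3, 0.1, 0.5], "twist": [0, 0, 0], "fingers": 0.27}, {"linear": [0, -0.9, -0.65], "twist": [0, 0, 0], "fingers": 0.27}, {"linear": [0, -0.8, -0.65], "twist": [0, 0, 0], "fingers": 0.27}, {"linear": [0, -0.8, -0.52], "twist": [0, 0, 0], "fingers": 0.27}, {"linear": [0, -0.8, -0.52], "twist": [0, 0, 0], "fingers": 0.27}, {"linear": [0, -0.87, -0.38], "twist": [0, 0, 0], "fingers": 0.27}, {"linear": [0, -0.87, -0.38], "twist": [0, 0, 0], "fingers": 0.27}, {"linear": [0, -0.9, -0.24], "twist": [0, 0, 0], "fingers": 0.27}]}}

```text
clock: 25.05
eef_pos: [0.5749, 0.0911, 0.2323]
ee_rot: [[-0.041, 0.999, 0.001], [0.999, 0.041, 0.002], [0.002, 0.001, -1.0]]
wrist_force: [3.5, -0.1, 0.9]
width: 0.269
finger_force: 1.4
```

```bash
python3 - <<'E'
from h import *
for j in (.66,1.155): p,R=lev(j,0);delta(p,R)
E
```

```text
clock 25.05 lin cm (tool) [ 0.06 -0.12 -0.41] twist [ 0.0009 -0.0017  0.0001] q [0.137 0.329 1.547 0.002 1.264 0.095] F [ 3.5 -0.1  0.9]
clock 25.05 lin cm (tool) [ 0.06 -5.74  0.03] twist [ 0.0009 -0.0017  0.0001] q [0.137 0.329 1.547 0.002 1.264 0.095] F [ 3.5 -0.1  0.9]
```

Call:
{"api": "drive_tool", "payload": {"commands": [{"linear": [0, -0.9, -0.35], "twist": [0, 0, 0], "fingers": 0.27}, {"linear": [0, -0.95, -0.15], "twist": [0, 0, 0], "fingers": 0.27}, {"linear": [0, -0.95, -0.05], "twist": [0, 0, 0], "fingers": 0.27}, {"linear": [0, -0.95, 0.08], "twist": [0, 0, 0], "fingers": 0.27}, {"linear": [0, -0.95, 0.1], "twist": [0, 0, 0], "fingers": 0.27}, {"linear": [0, -0.92, 0.23], "twist": [0, 0, 0], "fingers": 0.27}, {"linear": [0, -0.92, 0.25], "twist": [0, 0, 0], "fingers": 0.27}, {"linear": [0, -0.85, 0.33], "twist": [0, 0, 0], "fingers": 0.27}]}}

```text
clock: 25.85
eef_pos: [0.5012, 0.0882, 0.2271]
ee_rot: [[-0.041, 0.999, 0.001], [0.999, 0.041, 0.002], [0.002, 0.001, -1.0]]
wrist_force: [2.7, 0.1, 0.9]
width: 0.269
finger_force: 1.0
```

```bash
python3 - <<'E'
from h import *
for j in (1.32,1.485,1.65): p,R=lev(j,0);delta(p,R)
E
```

```text
clock 25.85 lin cm (tool) [ 0.05 -0.1   0.27] twist [ 0.001  -0.0018  0.0001] q [0.15  0.218 1.718 0.002 1.205 0.109] F [2.7 0.1 0.9]
clock 25.85 lin cm (tool) [ 0.05 -1.7   1.3 ] twist [ 0.001  -0.0018  0.0001] q [0.15  0.218 1.718 0.002 1.205 0.109] F [2.7 0.1 0.9]
clock 25.85 lin cm (tool) [ 0.05 -3.1   2.57] twist [ 0.001  -0.0018  0.0001] q [0.15  0.218 1.718 0.002 1.205 0.109] F [2.7 0.1 0.9]
```

Call:
{"api": "drive_tool", "payload": {"commands": [{"linear": [0, -0.9, 0.6], "twist": [0, 0, 0], "fingers": 0.27}, {"linear": [0, -0.9, 0.6], "twist": [0, 0, 0], "fingers": 0.27}, {"linear": [0, -0.9, 0.65], "twist": [0, 0, 0], "fingers": 0.27}, {"linear": [0, -0.9, 0.65], "twist": [0, 0, 0], "fingers": 0.27}, {"linear": [0, -0.15, 0.1], "twist": [0, 0, 0], "fingers": 0.27}, {"linear": [0, 0, 0], "twist": [0, 0, 0], "fingers": 0.27}, {"linear": [0, 0, 0], "twist": [0, 0, 0], "fingers": 0.27}, {"linear": [0, 0, 0], "twist": [0, 0, 0], "fingers": 0.27}]}}

```text
clock: 26.65
eef_pos: [0.4645, 0.0867, 0.2014]
ee_rot: [[-0.041, 0.999, 0.0], [0.999, 0.041, 0.002], [0.002, 0.0, -1.0]]
wrist_force: [-0.4, -0.7, -0.7]
width: 0.27
finger_force: 0.0
```

Call:
{"api": "drive_tool", "payload": {"commands": [{"linear": [0, 1.0, -0.5], "twist": [0, 0, 0], "fingers": 0.27}, {"linear": [0, 0.9, -0.6], "twist": [0, 0, 0], "fingers": 0.27}, {"linear": [0, 0.9, -0.6], "twist": [0, 0, 0], "fingers": 0.27}, {"linear": [0, -1.0, 0.6], "twist": [0, 0, 0], "fingers": 0.27}, {"linear": [0, -0.9, 0.6], "twist": [0, 0, 0], "fingers": 0.27}, {"linear": [0, -0.9, 0.5], "twist": [0, 0, 0], "fingers": 0.27}, {"linear": [0, -0.2, 0], "twist": [0, 0, 0], "fingers": 0.27}, {"linear": [0, 0, 0], "twist": [0, 0, 0], "fingers": 0.27}]}}

```text
clock: 27.45
eef_pos: [0.4623, 0.0866, 0.2014]
ee_rot: [[-0.041, 0.999, 0.001], [0.999, 0.041, 0.002], [0.002, 0.001, -1.0]]
wrist_force: [1.5, 0.4, 0.9]
width: 0.267
finger_force: 0.6
```

```bash
python3 - <<'E'
from h import *
for j in (1.65,): p,R=lev(j,0);delta(p,R)
E
```

```text
clock 27.45 lin cm (tool) [0.05 0.8  0.  ] twist [ 0.0006 -0.0018  0.0001] q [0.16  0.178 1.839 0.002 1.124 0.118] F [1.5 0.4 0.9]
```

Call:
{"api": "drive_tool", "payload": {"commands": [{"linear": [0, -0.2, 0.2], "twist": [0, 0, 0], "fingers": 0.27}, {"linear": [0, -0.1, 0.1], "twist": [0, 0, 0], "fingers": 0.27}, {"linear": [0, 0, 0], "twist": [0, 0, 0], "fingers": 0.27}, {"linear": [0, 0, 0], "twist": [0, 0, 0], "fingers": 0.27}, {"linear": [0, 0, 0], "twist": [0, 0, 0], "fingers": 0.27}, {"linear": [0, 0, 0], "twist": [0, 0, 0], "fingers": 0.27}, {"linear": [0, 0, 0], "twist": [0, 0, 0], "fingers": 0.27}, {"linear": [0, 0, 0], "twist": [0, 0, 0], "fingers": 0.27}]}}

```text
clock: 28.25
eef_pos: [0.4619, 0.0868, 0.1995]
ee_rot: [[-0.041, 0.999, 0.007], [0.999, 0.041, 0.003], [0.002, 0.007, -1.0]]
wrist_force: [4.9, -0.3, 1.3]
width: 0.27
finger_force: 2.8
```

Call:
{"api": "drive_tool", "payload": {"commands": [{"linear": [0, 0, 0], "twist": [0, 0, 0], "fingers": 0.27}, {"linear": [0, 0, 0], "twist": [0, 0, 0], "fingers": 0.27}, {"linear": [0, 0, 0], "twist": [0, 0, 0], "fingers": 0.27}, {"linear": [0, 0, 0], "twist": [0, 0, 0], "fingers": 0.27}, {"linear": [0, 0, 0], "twist": [0, 0, 0], "fingers": 0.27}, {"linear": [0, 0, 0], "twist": [0, 0, 0], "fingers": 0.27}]}}

```text
clock: 28.85
eef_pos: [0.4619, 0.0868, 0.1995]
ee_rot: [[-0.041, 0.999, 0.007], [0.999, 0.041, 0.003], [0.002, 0.007, -1.0]]
wrist_force: [6.4, 0.0, 1.4]
width: 0.27
finger_force: 2.8
```

```bash
python3 - <<'E'
from h import *
for j in (1.65,1.32,1.155,.99,.66): p,R=lev(j,0);delta(p,R)
E
```

```text
clock 28.85 lin cm (tool) [ 0.03  0.84 -0.18] twist [ 0.0068 -0.0023  0.0002] q [0.16  0.176 1.847 0.002 1.112 0.118] F [6.4 0.  1.4]
clock 28.85 lin cm (tool) [ 0.04  3.85 -2.47] twist [ 0.0068 -0.0023  0.0002] q [0.16  0.176 1.847 0.002 1.112 0.118] F [6.4 0.  1.4]
clock 28.85 lin cm (tool) [ 0.04  5.59 -3.21] twist [ 0.0068 -0.0023  0.0002] q [0.16  0.176 1.847 0.002 1.112 0.118] F [6.4 0.  1.4]
clock 28.85 lin cm (tool) [ 0.04  7.44 -3.65] twist [ 0.0068 -0.0023  0.0002] q [0.16  0.176 1.847 0.002 1.112 0.118] F [6.4 0.  1.4]
clock 28.85 lin cm (tool) [ 0.04 11.21 -3.61] twist [ 0.0068 -0.0023  0.0002] q [0.16  0.176 1.847 0.002 1.112 0.118] F [6.4 0.  1.4]
```

Call:
{"api": "drive_tool", "payload": {"commands": [{"linear": [0, 1.2, -0.35], "twist": [-0.007, 0, 0], "fingers": 0.27}, {"linear": [0, 0.75, -0.65], "twist": [0, 0, 0], "fingers": 0.27}, {"linear": [0, 0.75, -0.55], "twist": [0, 0, 0], "fingers": 0.27}, {"linear": [0, 0.8, -0.5], "twist": [0, 0, 0], "fingers": 0.27}, {"linear": [0, 0.8, -0.45], "twist": [0, 0, 0], "fingers": 0.27}, {"linear": [0, 0.87, -0.33], "twist": [0, 0, 0], "fingers": 0.27}, {"linear": [0, 0.87, -0.33], "twist": [0, 0, 0], "fingers": 0.27}, {"linear": [0, 0.92, -0.22], "twist": [0, 0, 0], "fingers": 0.27}]}}

```text
clock: 29.65
eef_pos: [0.5295, 0.0894, 0.2329]
ee_rot: [[-0.041, 0.999, 0.008], [0.999, 0.041, 0.002], [0.002, 0.008, -1.0]]
wrist_force: [-2.1, -0.4, 1.4]
width: 0.271
finger_force: 1.6
```

```bash
python3 - <<'E'
from h import *
for j in (.99,.66): p,R=lev(j,0);delta(p,R)
E
```

```text
clock 29.65 lin cm (tool) [ 0.05  0.65 -0.36] twist [ 0.0078 -0.0019  0.0001] q [1.450e-01 2.550e-01 1.653e+00 1.000e-03 1.226e+00 1.040e-01] F [-2.1 -0.4  1.4]
clock 29.65 lin cm (tool) [ 0.05  4.42 -0.32] twist [ 0.0078 -0.0019  0.0001] q [1.450e-01 2.550e-01 1.653e+00 1.000e-03 1.226e+00 1.040e-01] F [-2.1 -0.4  1.4]
```

Call:
{"api": "drive_tool", "payload": {"commands": [{"linear": [0, 0.95, -0.25], "twist": [0, 0, 0], "fingers": 0.27}, {"linear": [0, 0.95, -0.15], "twist": [0, 0, 0], "fingers": 0.27}, {"linear": [0, 0.95, -0.08], "twist": [0, 0, 0], "fingers": 0.27}, {"linear": [0, 0.95, 0.02], "twist": [0, 0, 0], "fingers": 0.27}, {"linear": [0, 0.95, 0.1], "twist": [0, 0, 0], "fingers": 0.27}, {"linear": [0, 0.92, 0.2], "twist": [0, 0, 0], "fingers": 0.27}, {"linear": [0, 0.9, 0.28], "twist": [0, 0, 0], "fingers": 0.27}, {"linear": [0, 0.86, 0.38], "twist": [0, 0, 0], "fingers": 0.27}]}}

```text
clock: 30.45
eef_pos: [0.6042, 0.0922, 0.2281]
ee_rot: [[-0.041, 0.999, 0.009], [0.999, 0.041, 0.002], [0.001, 0.009, -1.0]]
wrist_force: [-1.9, -0.3, 1.7]
width: 0.274
finger_force: 1.1
```

```bash
python3 - <<'E'
from h import *
for j in (.33,0): p,R=lev(j,0);delta(p,R)
E
```

```text
clock 30.45 lin cm (tool) [0.07 0.51 0.42] twist [ 0.0089 -0.0015  0.0001] q [1.320e-01 3.740e-01 1.489e+00 1.000e-03 1.269e+00 9.100e-02] F [-1.9 -0.3  1.7]
clock 30.45 lin cm (tool) [0.07 3.47 2.77] twist [ 0.0089 -0.0015  0.0001] q [1.320e-01 3.740e-01 1.489e+00 1.000e-03 1.269e+00 9.100e-02] F [-1.9 -0.3  1.7]
```

Call:
{"api": "drive_tool", "payload": {"commands": [{"linear": [0, 0.82, 0.5], "twist": [0, 0, 0], "fingers": 0.27}, {"linear": [0, 0.78, 0.55], "twist": [0, 0, 0], "fingers": 0.27}, {"linear": [0, 0.75, 0.55], "twist": [0, 0, 0], "fingers": 0.27}, {"linear": [0, 0.7, 0.57], "twist": [0, 0, 0], "fingers": 0.27}, {"linear": [0, 0.65, 0.55], "twist": [0, 0, 0], "fingers": 0.27}, {"linear": [0, 0, 0], "twist": [0, 0, 0], "fingers": 0.27}]}}

```text
clock: 31.05
eef_pos: [0.6394, 0.0938, 0.1995]
ee_rot: [[-0.041, 0.999, 0.003], [0.999, 0.041, 0.002], [0.001, 0.003, -1.0]]
wrist_force: [-4.1, 0.2, -1.4]
width: 0.277
finger_force: 2.3
```

Call:
{"api": "drive_tool", "payload": {"commands": [{"linear": [0, 0.25, 0.1], "twist": [0, 0, 0], "fingers": 0.27}, {"linear": [0, 0, 0], "twist": [0, 0, 0], "fingers": 0.27}, {"linear": [0, 0, 0], "twist": [0, 0, 0], "fingers": 0.5}, {"linear": [0, 0, 0], "twist": [0, 0, 0], "fingers": 0.5}, {"linear": [0, 0, 0], "twist": [0, 0, 0], "fingers": 0.5}, {"linear": [0, -0.4, -2], "twist": [0, 0, 0], "fingers": 0.5}, {"linear": [0, 0, -4.5], "twist": [0, 0, 0], "fingers": 0.5}, {"linear": [0, 0, -4.5], "twist": [0, 0, 0], "fingers": 0.5}]}}

```text
clock: 31.85
eef_pos: [0.6382, 0.0936, 0.311]
ee_rot: [[-0.041, 0.999, 0.007], [0.999, 0.041, 0.002], [0.002, 0.007, -1.0]]
wrist_force: [1.4, -0.1, 0.5]
width: 0.497
finger_force: 0.0
```

Call:
{"api": "drive_tool", "payload": {"commands": [{"linear": [-2.5, -4.0, 0], "twist": [0, 0, 0], "fingers": 0.5}, {"linear": [-2.5, -4.0, 0], "twist": [0, 0, 0], "fingers": 0.5}, {"linear": [-2.5, -4.0, 0], "twist": [0, 0, 0], "fingers": 0.5}, {"linear": [-2.5, -4.0, 0], "twist": [0, 0, 0], "fingers": 0.5}, {"linear": [-2.5, -4.0, 0], "twist": [0, 0, 0], "fingers": 0.5}, {"linear": [-2.5, -4.0, 0], "twist": [-0.15, 0, 0], "fingers": 0.5}, {"linear": [0, 0, 4], "twist": [-0.15, 0, 0], "fingers": 0.5}, {"linear": [0, 0, 4], "twist": [0, 0, 0], "fingers": 0.5}]}}

```text
clock: 32.65
eef_pos: [0.4186, -0.0658, 0.2373]
ee_rot: [[-0.039, 0.957, 0.288], [0.999, 0.037, 0.012], [0.001, 0.288, -0.958]]
wrist_force: [1.0, 0.3, 0.1]
width: 0.502
finger_force: 0.0
```

Call:
{"api": "drive_tool", "payload": {"commands": [{"linear": [0, 0, 0], "twist": [0, 0, 0], "fingers": 0.5}]}}

```text
clock: 32.75
eef_pos: [0.4185, -0.0646, 0.2327]
ee_rot: [[-0.042, 0.961, 0.273], [0.999, 0.039, 0.016], [0.005, 0.274, -0.962]]
wrist_force: [-1.2, 0.2, 0.4]
width: 0.504
finger_force: 0.0
```

```bash
python3 look2.py pics/w8.png
```

```text
[ 0.40829577 -0.06501806  0.2345716 ]
clock 32.75 lin cm (tool) [-0.   -0.93 -0.46] twist [-0.0272 -0.0052 -0.0007] q [-0.242 -0.055  2.043  0.105  0.891 -0.338] F [-1.2  0.2  0.4]
ball_a_center 0.59 [318. 167. 334. 189.] 160
bin 0.65 [280. 108. 414. 244.] 13037
cap 0.67 [379.  94. 565. 265.] 17916
130 +....................BBBBBBBBBBBBBBBBBBBBBBBBBBBBB
135 ..............+......BBBBBBBBBBBBBBBBBBBBBBBBBBBBO
140 ....+................BBBBBBBBBBBBBBBBBBBBBBBBBBBOO
145 .....+...............BBBBBBBBBBBBBBBBBBBBBBBBBBBOO
150 .........+...........BBBBBBBBBBBBBBBBBBBBBBBBBBOOO
155 +....................BBBBBBBBBBBBBBBBBBBBBBBBB+OO#
160 ++..+...........#....BBBBBBBBBBBBBBBBBBBBBBBBBOOO#
165 .....+...............BBBBBBBBBBBBBBBBBBBBBBBBBOOO#
170 +...+++..............BBBBBB##BBBBBBBBBBBBBBBBOOO##
175 ##++++......+........BBBB########BBBBBBBBBB++OOO##
180 ##.+..+..............BBBB#+#######BBBBBBBB+##OOO##
185 OO++.+...............BBBBBBBBBB##BBBBBBBBB###OOO##
190 OO...................BBBBBBBBBBBBBBBBBBBBBBBBOOO##
195 OO+..................BBBBBBBBBBBBBBBBBBBBBBBBOOO##
200 OO...+...............BBBBB
[... 369 characters left out ...]
..++++....###BBBBBBBBBBBBBBBBBBBBBBBB##O
240 OO........+++.++++++###BBBBBBBBBB####++++++++#####
245 OO........++.+++++++#################+++++++++++++
250 OO.......+.+.+++++++#################+###+++++++++
255 OO.......++++++++++.########################++++++
260 OO.......++++...+++.###############+++....+..+++++
265 OO......+++++...+++++++++++++++++++++++++++...++++
270 OO.....+++++....+++++++++++++++++++++++++++...++++
275 OO....++++++....+++++++++++++++++++++++++++....+++
280 O....++++++.....+++++++++++++++++++++++++++.....++
285 O...++++++......+++++++++++++++++++++++++++......+
290 +..+++++++......+++++++++++++++++++++++++++......+
295 #++++++++.......+++++++++++++++++++++++++++.......
```

```bash
python3 - <<'E'
import cv2,numpy as np
a=cv2.imread('pics/w8.png').astype(int)
def m(a,r0,r1,c0,c1,s=2):
    for r in range(r0,r1,s): print(r,''.join('B' if a[r,c,0]>1.6*max(a[r,c,1:])+5 else('O' if a[r,c,2]>1.5*a[r,c,0] else str(min(9,a[r,c].mean()//26).__int__())) for c in range(c0,c1,s)))
m(a,205,236,330,400)
print();m(a,160,196,290,345)
E
```

```text
205 BBBBBBBBBBBBBBBBBBBBBBBBBOOOOOOO867
207 BBBBBBBBBBBBBBBBBBBBBBBBBBOOOOOO667
209 BBBBBBBBBBBBBBBBBBBBBBBBBB4OOOOOO76
211 BBBBBBBBBBBBBBBBBBBBBBBBBBOOOOOOO76
213 BBBBBBBBBBBBBBBBBBBBBBBBBB4OOOOOO57
215 BBBBBBBBBBBBBBBBBBBBBBBBBBBOOOOOOO7
217 BBBBBBBBBBBBBBBBBBBBBBBBBBBBOOOOOO5
219 BBBBBBBBBBBBBBBBBBBBBBBB2222OOOOOOO
221 BBBBBBBBBBB22222BBBBBBBBBBB24OOOOOO
223 BBBBBBBBBBBBBBBBBBBBBBBBBBBB3OOOOOO
225 BBBBBBBBBBBBBBBBBBBBBBBBBB2B23OOOOO
227 BBBBBBBBBBBBBBBBBBBBBBBBBB23B23OOOO
229 BBBBBBBBBBBBBBBBBBBBBBBBBBB2B22OOOO
231 BBBBBBBBBBBBBBBBBBBBBBBBB2BB222OOOO
233 BBBBBBBBBBBBBBBBBBBBBBBBBBBBBBBBOOO
235 BBBBBBBBBBBBBBBBBBBBBBBBBBBB55677OO

160 BBBBBBBBBBBBBBBBBBBBBBBBBBBB
162 BBBBBBBBBBBBBBBBBBBBBBBBBBBB
164 BBBBBBBBBBBBBBBBBBBBBBBBBBBB
166 BBBBBBBBBBBBBBBBBBBBBBBBBBBB
168 BBBBBBBBBBBBBBBBBBBBBBBBBBBB
170 BBBBBBBB45665BBBBBBBBBBBBBBB
172 BBBBB5B3566665BB5555BBBBBBBB
174 BBBBB655667766B566665BBBBBBB
176 BBBBB65567777645666665BBBBBB
178 BBBBB55567777645667665BBBBBB
180 BBBBB55356666535666664BBBBBB
182 BBBBB4BB45665BB556665BBBBBBB
184 BBBBBBBBBBBBBBBB5555BBBBBBBB
186 BBBBBBBBBBBBBBBBBBBBBBBBBBBB
188 BBBBBBBBBBBBBBBBBBBBBBBBBBBB
190 BBBBBBBBBBBBBBBBBBBBBBBBBBBB
192 BBBBBBBBBBBBBBBBBBBBBBBBBBBB
194 BBBBBBBBBBBBBBBBBBBBBBBBBBBB
```

Call:
{"api": "drive_tool", "payload": {"commands": [{"linear": [0, 0, -4], "twist": [0.14, 0, 0], "fingers": 0.5}, {"linear": [0, 3, -1], "twist": [0.13, 0, 0], "fingers": 0.5}, {"linear": [0, 3, 0], "twist": [0, 0, 0], "fingers": 0.5}, {"linear": [0, 0, 0], "twist": [0, 0, 0], "fingers": 0.5}]}}

```text
clock: 33.4
eef_pos: [0.4751, -0.0623, 0.2857]
ee_rot: [[-0.046, 0.998, 0.038], [0.999, 0.046, 0.006], [0.004, 0.038, -0.999]]
wrist_force: [-0.9, 0.2, -0.8]
width: 0.502
finger_force: 0.0
```

```bash
python3 - <<'E'
from h import *
import cv2
i=vision.camera_info('wrist');a=vision.grab_frame('wrist');cv2.imwrite('pics/w9.png',a)
ball=proj(i,toW((-.095,-.01,.01)));print(ball)
for n in ('ball_a_center','bin'):
    for d in vision.silhouettes(n,'wrist')[:5]: print(n,round(d['p'],2),np.round(d['extent']))
a=a.astype(int)
for r in range(140,230,2): print(r,''.join('B' if a[r,c,0]>1.6*max(a[r,c,1:])+5 else('O' if a[r,c,2]>1.5*a[r,c,0] else str(int(min(9,a[r,c].mean()//26)))) for c in range(230,350,2)))
E
```

```text
[296.20855175 174.48903132]
bin 0.84 [274. 112. 356. 227.]
140 11111112111211213121111BBBBBBBBBBBBBBBBBBBBBBBBBBBBBOOOOOOO5
142 22111111111111112221111BBBBBBBBBBBBBBBBBBBBBBBBBBBBBOOOOOO47
144 11111111111111112711111BBBBBBBBBBBBBBBBBBBBBBBBBBBB4OOOOOO56
146 11111121212211121221111BBBBBBBBBBBBBBBBBBBBBBBBBBBBOOOOOO576
148 21111121112121112211111BBBBBBBBBBBBBBBBBBBBBBBBBBBOOOOOOO566
150 21111121111212111211111BBBBBBBBBBBBBBBBBBBBBBBBBBBOOOOOO5765
152 11111111211111121121111BBBBBBBBBBBBBBBBBBBBBBBBBBBOOOOOO5665
154 21111112121111111111111BBBBBBBBBBBBBBBBBBBBBBBBBBBOOOOO55655
156 11121111111211111211111BBBBBBBBBBBBBBBBBBBBBBBBBBOOOOOO57655
158 22111111212111121218111BBBBBBBBBBBBBBBBBBBBBBBBBBOOOOOO56655
160 21111111111111122111111BBBBBBBBBBBBBBBBBBBBBBBBBBOOOOOO56655
162 11121112111111122211111BBBBBBBBBBBBBBBBBBBBBBBBBBOOOOO567655
164 12111112111111111211111BBBBBBBBBBBBBBBBBBBBBBBBB3OOOOO577555
166 22112111111111111111111BBBBBBB4555BBB5555BBBBBBBOOOOOO577555
168 21111121111111111111111BBBBBB586655B566665BB4555OOOOOO577555
170 21111111111221111111111BBBBBB7896654566665B56665OOOOOO577555
1
[... 1183 characters left out ...]
11111111111111BBBBBBBBBBBBBBBBBBBBBBBBBBBOOOOOO467
210 111111111111111111111121BBBBBBBBBBBBBBBBBBBBBBBBBBB4OOOOO457
212 111122211111111111111111BBBBBBBBBBBBBBBBBBBBBBBBBBB3OOOOOO46
214 222111111111111111111111BBBBBBBBBBBBBBBBBBBBBBBBBBBBOOOOOO44
216 111111111111111111111111BBBBBBBBBBBBBBBBBBBBBBBBBBB23OOOOOO3
218 111111111111111111111111BBBBBBBBBBBBBBBBBBBBBBBBBBB22OOOOOOO
220 111111111111111111111111BBBBBBBBBBBBBBBBBBBBBBBBB2BB23OOOOOO
222 111111112111111111111111BBBBBBBBBBBBBBBBBBBBBBBBBBB222OOOOOO
224 111111122111111111111111BBBBBBBBBBBBBBBBBBBBBBBBBBB2223OOOOO
226 1111111221111111111111113BBBBBBBBBBBBBBBBBBBBBBBBBBBBBBBOOOO
228 1111112221111111111111114BBBBBBBBBBBBBBBBBBBBBBBBBBBBBB45OOO
```

```bash
python3 - <<'E'
from h import *
w=vision.camera_info('wrist')
# w8 camera pose from TCP pose: rebuild via offsets
s=telemetry.sense();R=np.array(s['ee_rot']);off=R.T@(w['position']-s['eef_pos']);M=R.T@w['rotation']
R8=np.array([[-.042,.961,.273],[.999,.039,.016],[.005,.274,-.962]]);i8=dict(w);i8['position']=np.array([.4185,-.0646,.2327])+R8@off;i8['rotation']=R8@M
for a,b in (((312.5,176),(294,172)),((312.5,176),(308,172)),((327,178),(308,172)),((327,178),(322,174)),((298,177),(294,172))):
    r=tri([(i8,a),(w,b)]);print(a,b,r.x.round(4),r.fun.round(1))
E
```

```text
(312.5, 176) (294, 172) [ 0.4565 -0.0264  0.0845] [-0.   0.6  0.  -0.6]
(312.5, 176) (308, 172) [ 0.469  -0.0298  0.0402] [-0.   0.2  0.  -0.2]
(327, 178) (308, 172) [ 0.4682 -0.027   0.0827] [ 0.  -0.5 -0.   0.6]
(327, 178) (322, 174) [ 0.4822 -0.0314  0.0384] [-0.   0.1  0.  -0.1]
(298, 177) (294, 172) [ 0.4559 -0.0304  0.0429] [ 0. -0. -0.  0.]
```

```bash
python3 -c "
from station import workorder
print(workorder.close_job())"
```

```text
the job is handed in; nothing more can be done
None
```

I turned the cap to the middle slot and poured the jar twice. The wrist camera pixels then showed all three small balls in the bin; the large balls were not seen but nothing showed one leaving. The jar is back against its rest stop, the arm is clear, and the job is handed in; no verdict was returned.

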